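# Set up the fold-down work surface of a balcony tool cabinet

### The arm

A 7-joint arm with a two-finger parallel gripper is mounted at the origin on the work surface. World frame = base frame: x ahead of the robot, y to its left, z up, the work surface at z = 0. Lengths are in m, angles in rad, forces in N, time in s.
With the tool pointing down it reaches from about 0.35 to 0.9 m from the base axis. Payload 7.2 kg.
Tool frame: the origin (TCP) lies midway between the tips of the shut fingers; the grasp point (between the pads) lies 19 mm behind it; y points along the fingers, x is the direction in which the jaws open and shut, and the axes are right-handed (so a half turn about y gives the same grasp; the last joint's range is limited). The gripper opens to 88 mm and grips with 3 to 60 N. Pads are 20 mm wide; open, the fingers measure 115 mm over their backs; the gripper's body (75 mm by 178 mm) begins 61 mm behind the grasp point.
Start: joints at [1.115, 0.411, -0.013, 1.596, 0.006, 1.134, -0.082], TCP at [0.236, -0.579, 0.223] pointing down, gripper open.
Joint ranges: [-2.95, 2.95], [-0.29, 1.99], [-1.47, 1.44], [0.14, 2.54], [-1.03, 4.17], [0.13, 1.85], [-2.86, 2.86]. Speed limits (rad/s): [2.39, 2.39, 3.01, 3.01, 3.14, 3.14, 3.14].

### API

Orientations are given as a unit quaternion [w, x, y, z].
In Python, from rig import get_obs, grab_frame, close_job gives the robot as it stands. The module is installed in compiled form; this text tells all that it offers.
- The arm moves only by the shell command python3 -m pendant 'ROWS' [FORCE]. ROWS is a JSON object of lists of equal length, an entry for each row: "linear": the shift along the tool's x, y, z in cm, a list of three; "delta_rot": the turn, a rotation vector about the tool's x, y, z in degrees, a list of three; "gripper": the finger opening in cm, from 0 to 8.78. In form: {"linear": [[x, y, z], ...], "delta_rot": [[rx, ry, rz], ...], "gripper": [gripper, ...]}. A call has 1 to 8 rows; each row shifts and turns the pose as measured when the row begins, along the tool's axes as they then stand; what a row does not reach is not made up. A row lasts 1/12 s, in which the tool goes at most 41.7 mm and 7.16 degrees, less where a joint would pass 70% of its speed; a pose out of reach is approached as far as the arm can. A call is refused whole if a number of a shift passes 4.17 or a number of a turn 7.16, either way. A call with a gripper value outside its range is refused whole. The fingers move at their own pace and stop on an object; FORCE is the grip in N (left out, the last holds). Time passes only in rows, so rows that do not move let the fingers close. It gives the time, the measured TCP pose, the force and the opening at its end, in the units of the state.
- get_obs(): the state, without advancing time (a new reading comes with each control period).
- grab_frame(name): name is "scene" or "side" or "wrist"; returns a dict with "image" (420x560x3 uint8, blue, green, red), "K" (3x3 intrinsics, pixels), "k1" (the pictures are not rectified: a ray, as slopes to the right and down, at radius r is drawn at 1 + k1 r^2 times it, then the intrinsics apply), "R" (3x3) and "t" (3): a world point X has camera coordinates R X + t. Camera axes: x right, y down, z forward; pixel columns grow to the right and rows downward; lengths in m; the calibration is good to about 2 mm. A picture is of the moment at which its call begins. There is no depth.
- close_job(): hands the job in, once; it reports no verdict.
The state is a dict: "t": time; "joint_positions": joint angles; "joint_vel": joint speeds; "effort": joint torques, N m; "position": TCP position; "ee_rot": TCP orientation; "wrist_force": force on the tool from outside, world axes, zero at the start; "moment": the same for the moment, N m; "gripper_width": finger opening in m.
Only numpy, scipy, OpenCV 4.12 (cv2) and the standard library are available. Lean on these libraries where they do the work, as an engineer would, in place of code of your own. Each camera call takes 0.05 s, during which the arm holds its last target.

### The job

Set up the fold-down work surface of the plywood tool cabinet on the bench: with its flap still shut, pull both wooden slide-out supports under the flap out as far as they go, then push on the upper part of the flap so that its push latch lets it spring ajar, and lower the flap under control, not letting it fall, until it lies level on both supports. Leave the supports out, the flap let go, and the ratchet, insulator, electrical box and flashlight undisturbed.

Things in the scene. Friction and masses are not known exactly. Their poses are not given: they have to be found in the camera images.
- cabinet: plywood tool cabinet fixed on the bench: 360 wide, 180 deep, 332 high, open at the back; turned only about z. Origin: on the bench (z = 0) under the flap's hinge line, at mid-width; -x points out of its front towards the robot, y to the robot's left. The front below the flap is the plane x = 0; the top board's front edge is at x = 0, z = 332.
- flap_angle (a joint): angle (rad) of the drop-front flap, hinged along its lower inner edge at cabinet x = 0, z = 180. 0: shut and upright; about 0.30: sprung ajar; 1.571: level, inner side up, where the pulled-out supports carry it; up to 2.0 if nothing does. Its hinge has friction (0.22 N m): the flap stays where it is put until it leans out about 0.4 rad; farther out it falls by its own weight unless held.
- flap: the flap's plain board, 360 wide, 154 long, 15 thick, 0.55 kg. Origin on the hinge line at mid-width; z points from the hinge to the free edge, 155 away; outer face at x = -15, inner face at x = 0.
- flap_edge (a point): middle of the flap's free edge (upper edge when shut), midway in its 15 mm thickness, 155 from the hinge line. Ajar, the gap between the edge's inner side and the cabinet's top board is about 45: room for fingertips.
- flap_press (a point): a good place to push: on the outer face at mid-width, 25 below the free edge. Shut, the flap is held by a push latch in the upper left inside corner and cannot be pulled open. Pushed in here about 3 mm with about 5 N (it stops at 4 mm) and let go, it springs ajar within a second. The latch then no longer holds it, even if it is pushed shut again.
- support_left_out (a joint): how far the left (robot's left, +y) support is pulled out (m): 0 in, 0.100 fully out, where it stops. It slides straight out along cabinet -x with about 2 N of friction and stays where it is left. It may start up to 0.03 out.
- support_right_out (a joint): the same for the right support
- support_left_knob (a point): centre of the head of the left support's wooden knob, 141 above the bench, at cabinet y = 135, x = -30 when in. Head 30 in diameter, 15 long, axis along cabinet x, on a stem 16 in diameter, 28 in front of the end of the support, a bar 22 wide and 40 high (z 121 to 161). The shut flap stands 15 out over the front, so the gripper must lean back from it, some 25 to 45 degrees.
- support_right_knob (a point): the same for the right support, at cabinet y = -135
- support_left: the left support (robot's left): a wooden bar 155 long, 22 wide, 40 high lying along cabinet x at y = 135, z 121 to 161, with a knob on its front end and on top, centred 14 behind that end, a rubber pad 18 x 18 x 4 (top 165 above the bench) on which the flap comes to rest. Origin in the bar's mid-width and mid-height, 2 behind its front end.
- support_right: the same on the right, at cabinet y = -135
- ratchet: bystander: steel ratchet about 167 long, up to 30 high, lying crosswise on the bench in front of the cabinet between the supports; the level flap passes well over it. Origin underneath, at mid-length; its x axis runs along it
- insulator: bystander: grey ceramic insulator, 60 in diameter, 74 high, standing on the bench beside the cabinet; origin at the centre of its underside
- electrical_box: bystander: white plastic electrical box 88 x 88 x 42 lying on the bench beside the cabinet; origin at the centre of its underside
- flashlight: bystander: aluminium flashlight 44 in diameter, 131 high, standing on its head on top of the cabinet; origin at the centre of its underside

How it is judged:
On the way, in this order (a step that is already met when the one before it is completed fails the run):
1. both supports are pulled fully out (within 15 mm of their stop) (value of joint each of support_left_out, support_right_out above 0.085 m), for 0.2 s.
2. the flap, until then shut, has been let go by its latch and stands ajar or farther open (value of joint flap_angle above 0.18 rad), for 0.2 s.
At the end, for the whole second after the job is handed in: both supports are out to within 15 mm of their stop (more than 0.085 m), and the flap lies still and level within about 0.04 rad, its weight resting on the pads of both supports (more than 0.3 N on each) (all of step 1 and value of joint flap_angle between 1.53 and 1.61 rad and velocity of joint flap_angle between -0.05 and 0.05 rad/s and contact force between each of support_left, support_right and flap above 0.3 N); the robot touches nothing.
It fails at once if the flap falls: it swings outward faster than 3.5 rad/s (velocity of joint flap_angle above 3.5 rad/s).
It fails at once if the flap is lowered beyond 1 rad while a support is not out (value of joint flap_angle above 1 rad and value of joint any of support_left_out, support_right_out below 0.08 m).
It fails at once if a bystander is moved by more than 30 mm, or the insulator or flashlight is tipped (distance of any of ratchet, insulator, electrical_box, flashlight from where it was at the start of the episode above 0.03 m or angle between any of insulator, flashlight's own z axis and vertical above 0.5 rad).
It also fails if it takes over 72 s, if anything falls off the work surface, if the arm or the gripper's body presses on something with over 40 N, if the wrist force passes 120 N, or if a joint passes its speed limit or range.

## Working session

There is one attempt and no reset: what is moved stays moved. The work goes in short steps, Python scripts to look and compute and a shell command to move; the robot and the scene stay as the last step left them, time stands still between calls to the robot, and variables do not carry over. Pictures are saved under pics/ and viewed, and the job is handed in when it is done.

```bash
mkdir -p pics; ls; cat > h.py <<'E'
import numpy as np,cv2
from rig import get_obs,grab_frame
from scipy.spatial.transform import Rotation as Ro
def snap(n,f):
    d=grab_frame(n); cv2.imwrite('pics/'+f,d['image']); np.savez('pics/'+f+'.npz',**{k:np.array(v) for k,v in d.items()}); return d
def load(f): return dict(np.load('pics/'+f+'.npz'))
def ray(d,u,v):
    K=np.array(d['K']);k1=float(d['k1']);D=np.array([k1,0,0,0,0.])
    p=cv2.undistortPoints(np.array([[[u,v]]],float),K,D)[0,0]
    R=np.array(d['R']);t=np.array(d['t']).ravel()
    w=R.T@np.array([p[0],p[1],1]);return -R.T@t,w/np.linalg.norm(w)
def onz(d,u,v,z):
    c,w=ray(d,u,v);return c+w*(z-c[2])/w[2]
def tri(*obs):
    A=np.zeros((3,3));b=np.zeros(3)
    for d,u,v in obs:
        c,w=ray(d,u,v);P=np.eye(3)-np.outer(w,w);A+=P;b+=P@c
    X=np.linalg.solve(A,b)
    return X
def proj(d,X):
    R=np.array(d['R']);t=np.array(d['t']).ravel()
    p=cv2.projectPoints(np.array(X,float).reshape(-1,1,3),cv2.Rodrigues(R)[0],t,np.array(d['K']),np.array([float(d['k1']),0,0,0,0]))[0]
    return p.reshape(-1,2)
def Rt():
    o=get_obs();q=o['ee_rot'];return Ro.from_quat([q[1],q[2],q[3],q[0]]),np.array(o['position'])
def step(target,R=None):
    """cm shift in tool axes and rotvec deg to go to target / orientation R"""
    r,p=Rt();print('lin cm',np.round(r.inv().apply(np.array(target)-p)*100,2))
    if R is not None: print('rot deg',np.round((r.inv()*R).as_rotvec(degrees=True),1))
def st():
    o=get_obs();r,p=Rt();print('t',round(o['t'],2),'p',np.round(p,4),'F',np.round(o['wrist_force'],1),'w',round(o['gripper_width'],4));print(np.round(r.as_matrix(),3));print('q',np.round(o['joint_positions'],3))
E
python3 - <<'E'
from h import *
for n in('scene','side','wrist'):
    d=snap(n,n+'0.png')
    print(n,d['k1'],np.round(-np.array(d['R']).T@np.array(d['t']),3))
st()
E
```

```text
pics
scene -0.1350124847053448 [ 0.934 -0.277  1.426]
side -0.08861516264912458 [0.075 0.665 1.052]
wrist -0.07310637534198594 [ 0.31  -0.549  0.383]
t 0.15 p [ 0.2362 -0.5783  0.222 ] F [ 0.2  0.1 -1. ] w 0.088
[[ 0.378 -0.001  0.926]
 [-0.926  0.001  0.378]
 [-0.001 -1.    -0.   ]]
q [ 1.115  0.412 -0.013  1.597  0.006  1.134 -0.082]
```

View pics/scene0.png

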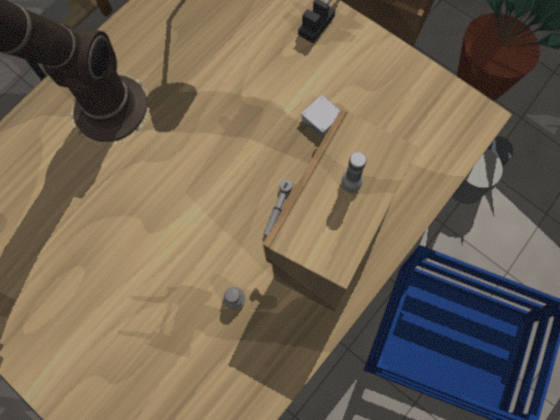

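View pics/side0.png

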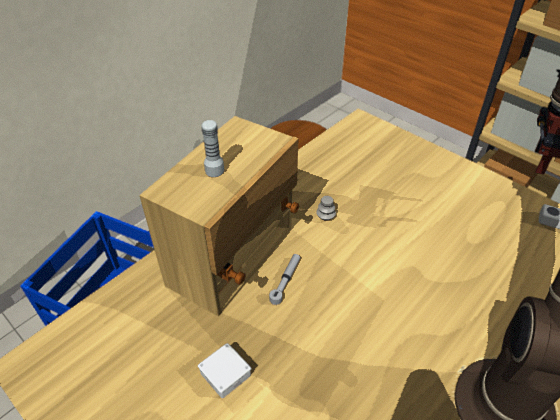

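View pics/wrist0.png

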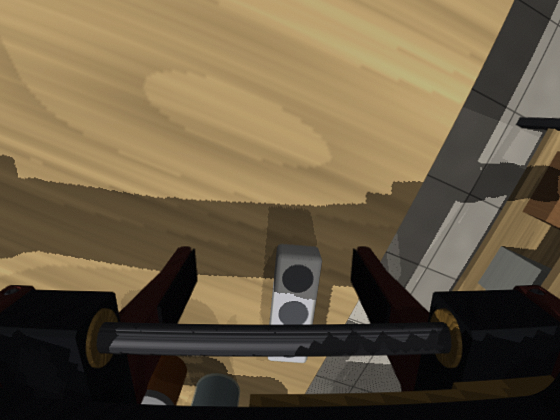

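```bash
python3 - <<'E'
import cv2
a=cv2.imread('pics/side0.png')[100:320,130:350];cv2.imwrite('pics/c1.png',cv2.resize(a,(780,600)[:1]*1+(600,) if 0 else (600,600),interpolation=cv2.INTER_CUBIC))
a=cv2.imread('pics/scene0.png')[90:320,210:420];cv2.imwrite('pics/c2.png',cv2.resize(a,(548,600),interpolation=cv2.INTER_CUBIC))
E
```

```text
(no output)
```

View pics/c1.png

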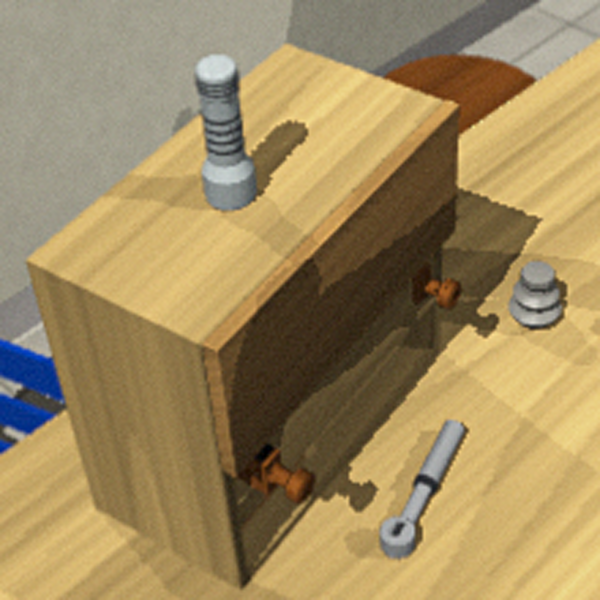

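View pics/c2.png

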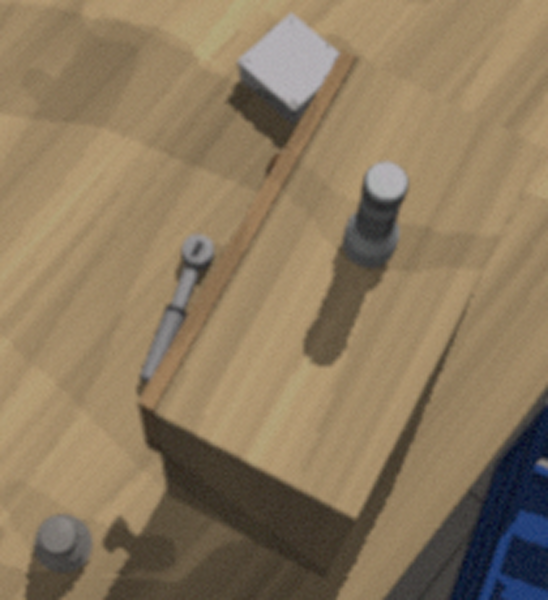

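```bash
python3 - <<'E'
from h import *
s=load('side0.png');c=load('scene0.png')
C1=lambda x,y:(130+x/2.727-.3,100+y/2.727-.3)
C2=lambda x,y:(210+x/2.61-.3,90+y/2.61-.3)
P={}
for n,(x,y),z in[('FLo',(218,348),.335),('FLi',(203,345),.335),('FRo',(459,105),.335),('FRb',(290,43),.332),('BL',(30,262),.332)]:
    P[n]=onz(s,*C1(x,y),z);print('side',n,P[n].round(4))
for n,(x,y),z in[('FLo',(343,50),.335),('FLi',(357,55),.335),('FRo',(140,405),.335),('FRi',(157,411),.335),('BR',(357,515),.332)]:
    print('scene',n,onz(c,*C2(x,y),z).round(4))
X=P['FRo']-P['FLo'];print('width',np.linalg.norm(X), 'yaw', np.degrees(np.arctan2(X[0],-X[1])))
for n,(x,y) in[('kL',(300,485)),('kR',(450,293))]: print(n,onz(s,*C1(x,y),.141).round(4))
print('insul',onz(s,*C1(536,315),0.01).round(4),'box',onz(s,224,370,.042).round(4),'ratch',onz(s,276,297,.015),onz(s,295,258,.015))
E
```

```text
side FLo [0.6339 0.2632 0.335 ]
side FLi [0.6445 0.2687 0.335 ]
side FRo [ 0.6984 -0.0861  0.335 ]
side FRb [ 0.8877 -0.056   0.332 ]
side BL [0.8192 0.3004 0.332 ]
scene FLo [0.6339 0.2627 0.335 ]
scene FLi [0.6462 0.2665 0.335 ]
scene FRo [ 0.703  -0.0906  0.335 ]
scene FRi [ 0.7165 -0.0858  0.335 ]
scene BR [ 0.8898 -0.051   0.332 ]
width 0.35520839420217915 yaw 10.466100552858036
kL [0.6121 0.2151 0.141 ]
kR [ 0.6716 -0.0491  0.141 ]
insul [ 0.6641 -0.1896  0.01  ] box [0.5115 0.3716 0.042 ] ratch [0.57258611 0.13372343 0.015     ] [0.62178207 0.00282171 0.015     ]
```

```bash
cat >> h.py <<'E'
YAW=np.radians(10.8);CX=np.array([np.cos(YAW),np.sin(YAW),0]);CY=np.array([-np.sin(YAW),np.cos(YAW),0]);CZ=np.array([0,0,1.])
O=np.array([.680,.090,0])
def W(x,y,z): return O+x*CX+y*CY+z*CZ
def C(p): q=np.array(p)-O; return np.array([q@CX,q@CY,q[2]])
def orient(th,roll=0):
    th=np.radians(th);d=np.sin(th)*CX-np.cos(th)*CZ;x=-CY
    r=Ro.from_matrix(np.column_stack([x,d,np.cross(x,d)]))
    return r*Ro.from_euler('y',roll,degrees=True),d
E
python3 - <<'E'
from h import *
R,d=orient(40)
K=W(-.034,-.135,.141);print(K,proj(load('side0.png'),K))
step(K+d*(.019-.09),R)
E
```

```text
[ 0.67189871 -0.04897974  0.141     ] [[294.60634296 207.11182311]]
lin cm [-33.42   2.7   55.88]
rot deg [39.9 10.9 -4.1]
```

```bash
python3 -m pendant '{"linear":[[-2,-1,3.5],[-2,-1,3.5],[-2,0,3.5],[-2,0,3.5],[-2,0,3.5],[-2,0,3.5],[-2,0,3.5],[-2,0,3.5]],"delta_rot":[[0,0,0],[0,0,0],[0,0,0],[0,0,0],[6,1.7,-0.5],[6,1.7,-0.5],[6,1.7,-0.5],[6,1.7,-0.5]],"gripper":[6,6,6,6,6,6,6,6]}' 20; python3 - <<'E'
from h import *
st()
R,d=orient(40)
K=W(-.034,-.135,.141)
step(K+d*(.019-.09),R)
E
```

```text
t: 0.82
position: [0.4375, -0.3302, 0.2594]
ee_rot: [0.665, -0.43, 0.33, -0.514]
wrist_force: [1.1, 0.4, 0.7]
gripper_width: 0.06
t 0.82 p [ 0.4375 -0.3302  0.2594] F [1.1 0.4 0.7] w 0.06
[[ 0.254  0.401  0.88 ]
 [-0.967  0.101  0.232]
 [ 0.004 -0.911  0.413]]
q [ 0.969  0.152 -0.197  1.941 -0.44   0.871 -0.281]
lin cm [-21.59  16.19  20.38]
rot deg [15.6  3.4 -1.9]
```

```bash
python3 -m pendant '{"linear":[[-2.5,1.5,2.5],[-2.5,1.5,2.5],[-2.5,1.5,2.5],[-2.5,1.5,2.5],[-2.5,2,2.5],[-2.5,2,2.5],[-2.5,2,2.5],[-2.5,2,2.5]],"delta_rot":[[5,1,-0.6],[5,1,-0.6],[5,1,-0.6],[0,0,0],[0,0,0],[0,0,0],[0,0,0],[0,0,0]],"gripper":[6,6,6,6,6,6,6,6]}' 20; python3 - <<'E'
from h import *
st()
R,d=orient(40)
K=W(-.034,-.135,.141)
step(K+d*(.019-.09),R)
E
```

```text
t: 1.48
position: [0.6347, -0.0847, 0.2655]
ee_rot: [0.694, -0.323, 0.269, -0.584]
wrist_force: [-0.4, -0.6, -1.1]
gripper_width: 0.0602
t 1.48 p [ 0.6347 -0.0847  0.2655] F [-0.4 -0.6 -1.1] w 0.0602
[[ 0.174  0.637  0.751]
 [-0.985  0.109  0.135]
 [ 0.004 -0.763  0.646]]
q [ 0.565  0.144 -0.416  2.084 -0.569  0.301 -0.729]
lin cm [-2.84  5.16 -4.74]
rot deg [-0.3 -0.4  0.7]
```

```bash
python3 -m pendant '{"linear":[[-1.4,0,-2.4],[-1.4,1,-2.4],[0,2,0],[0,2.2,0],[0,0,0]],"delta_rot":[[0,0,0],[0,0,0],[0,0,0],[0,0,0],[0,0,0]],"gripper":[6,6,6,6,6]}' 20; python3 - <<'E'
from h import *
snap('side','side1.png');snap('wrist','wrist1.png')
st()
R,d=orient(40)
K=W(-.034,-.135,.141)
step(K+d*.019,R)
E
```

```text
t: 1.9
position: [0.6266, -0.0382, 0.2025]
ee_rot: [0.703, -0.324, 0.267, -0.574]
wrist_force: [0.5, 0.2, 0.8]
gripper_width: 0.0602
t 2.0 p [ 0.6261 -0.0388  0.2039] F [-0.7 -0.1 -0.2] w 0.0601
[[ 0.197  0.635  0.747]
 [-0.98   0.128  0.15 ]
 [-0.001 -0.762  0.648]]
q [ 0.451  0.208 -0.401  2.189 -0.917  0.13  -0.41 ]
lin cm [ 1.92  9.47 -0.82]
rot deg [-0.4  0.4 -0.4]
```

View pics/side1.png

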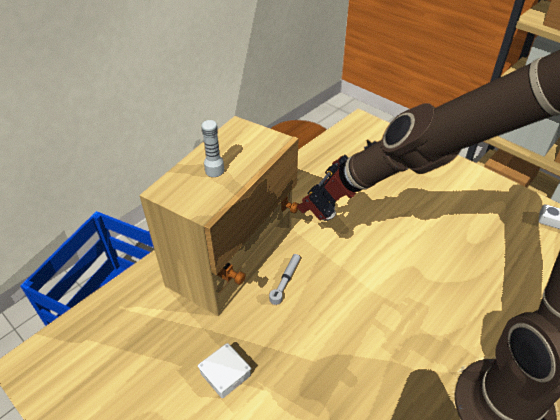

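View pics/wrist1.png

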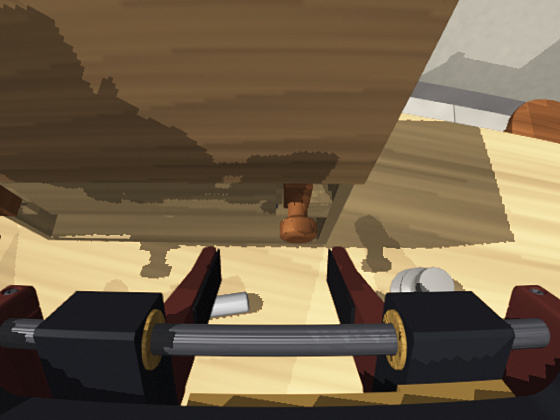

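```bash
python3 -m pendant '{"linear":[[0,-3,-2],[0,-3,-2],[0,-2,0],[0,0,0],[0,0,0],[0,0,0],[0,0,0],[0,0,0]],"delta_rot":[[0,0,0],[0,0,0],[0,0,0],[0,6,0],[0,6,0],[0,6,0],[0,6,0],[0,0,0]],"gripper":[6,6,6,6,6,6,6,6]}' 20; python3 - <<'E'
from h import *
st()
E
```

```text
t: 2.67
position: [0.5381, -0.0639, 0.2434]
ee_rot: [-0.622, 0.195, -0.409, 0.638]
wrist_force: [-0.3, -0.1, 0.8]
gripper_width: 0.06
t 2.67 p [ 0.5381 -0.0639  0.2434] F [-0.3 -0.1  0.8] w 0.06
[[-0.15   0.635  0.758]
 [-0.954  0.11  -0.28 ]
 [-0.261 -0.765  0.589]]
q [ 0.679 -0.003 -0.494  2.296 -0.913  0.289 -0.819]
```

```bash
python3 -m pendant '{"linear":[[0,0,0],[0,0,0],[0,0,0],[0,0,0],[0,0,0]],"delta_rot":[[0,-6,0],[0,-6,0],[0,-6,0],[0,-6,0],[0,-4,0]],"gripper":[6,6,6,6,6]}' 20 >/dev/null; python3 - <<'E'
from h import *
st()
E
python3 -m pendant '{"linear":[[0,0,0],[0,0,0],[0,0,0]],"delta_rot":[[0,4.6,-3.9],[0,4.6,-3.9],[0,4.6,-3.9]],"gripper":[6,6,6]}' 20 >/dev/null; python3 - <<'E'
from h import *
st()
E
```

```text
t 3.08 p [ 0.5363 -0.0689  0.246 ] F [0.3 0.7 0.4] w 0.0603
[[ 0.244  0.636  0.732]
 [-0.967  0.098  0.237]
 [ 0.078 -0.766  0.638]]
q [ 0.679 -0.012 -0.487  2.296 -0.888  0.291 -0.316]
t 3.33 p [ 0.5317 -0.0732  0.242 ] F [-0.3 -0.1 -0.9] w 0.0602
[[ 0.109  0.637  0.763]
 [-0.99  -0.001  0.143]
 [ 0.092 -0.771  0.63 ]]
q [ 0.726 -0.031 -0.615  2.318 -0.48   0.182 -0.88 ]
```

```bash
python3 -m pendant '{"linear":[[0,0,0],[0,0,0],[0,0,0],[0,0,0],[0,0,0],[0,0,0]],"delta_rot":[[0,4.6,-3.9],[0,4.6,-3.9],[0,4.6,-3.9],[0,4.6,-3.9],[0,4.6,-3.9],[0,4.6,-3.9]],"gripper":[6,6,6,6,6,6]}' 20 >/dev/null; python3 - <<'E'
from h import *
st()
E
```

```text
t 3.83 p [ 0.5205 -0.0748  0.2324] F [-0.8 -0.1 -0.5] w 0.0603
[[-0.054  0.604  0.795]
 [-0.993 -0.113  0.019]
 [ 0.101 -0.789  0.606]]
q [ 1.009 -0.028 -0.994  2.318  0.434  0.204 -1.98 ]
```

```bash
python3 -m pendant '{"linear":[[0,0,0],[0,0,0],[0,0,0],[0,0,0],[0,0,0],[0,0,0]],"delta_rot":[[0,4.6,-3.9],[3,3,-3],[6,0,-1],[6,0,0],[6,0,0],[6,0,0]],"gripper":[6,6,6,6,6,6]}' 20 >/dev/null; python3 - <<'E'
from h import *
st()
E
```

```text
t 4.33 p [ 0.5125 -0.0877  0.2697] F [ 0.2  0.2 -0.4] w 0.0597
[[-0.126  0.707  0.696]
 [-0.982 -0.191  0.016]
 [ 0.144 -0.681  0.718]]
q [ 0.692 -0.149 -0.699  2.413  1.198  0.135 -2.82 ]
```

```bash
python3 -m pendant '{"linear":[[0,0,0],[0,0,0],[0,0,0],[0,0,0],[0,0,0],[0,0,0],[0,0,0],[0,0,0]],"delta_rot":[[0,-7,0],[0,-7,0],[0,-7,0],[0,-7,0],[0,-7,0],[0,-7,0],[0,-7,0],[0,-7,0]],"gripper":[6,6,6,6,6,6,6,6]}' 20 >/dev/null; python3 - <<'E'
from h import *
st()
E
```

```text
t 5.0 p [ 0.5129 -0.0914  0.2797] F [ 0.9  0.3 -0.4] w 0.06
[[ 0.503  0.719  0.48 ]
 [-0.507 -0.204  0.837]
 [ 0.7   -0.664  0.262]]
q [ 0.54  -0.163 -0.566  2.42   1.274  0.168 -1.893]
```

```bash
python3 -m pendant '{"linear":[[0,0,0],[0,0,0],[0,0,0],[0,0,0],[0,0,0],[0,0,0],[0,0,0],[0,0,0]],"delta_rot":[[0,-7,0],[0,-7,0],[0,-7,0],[0,-7,0],[0,-7,0],[0,-7,0],[0,-7,0],[0,-7,0]],"gripper":[6,6,6,6,6,6,6,6]}' 20 >/dev/null; python3 - <<'E'
from h import *
st()
R,d=orient(50,180)
step(W(-.034,-.135,.141)+d*(.019-.14),R)
E
```

```text
t 5.67 p [ 0.5137 -0.0967  0.2877] F [-0.8 -1.2 -0.4] w 0.0602
[[ 0.669  0.728 -0.149]
 [ 0.432 -0.218  0.875]
 [ 0.604 -0.65  -0.46 ]]
q [ 0.445 -0.173 -0.481  2.423  1.321  0.193 -0.939]
lin cm [1.64 8.71 4.83]
rot deg [  9.3 -69.8 -20.2]
```

```bash
python3 -m pendant '{"linear":[[0,0,0],[0,0,0],[0,0,0],[0,0,0],[0,0,0],[0,0,0],[0,0,0],[0,0,0]],"delta_rot":[[1,-7,-2],[1,-7,-2],[1,-7,-2],[1,-7,-2],[1,-7,-2],[1,-7,-2],[1,-7,-2],[1,-7,-2]],"gripper":[6,6,6,6,6,6,6,6]}' 20 >/dev/null; python3 - <<'E'
from h import *
st()
R,d=orient(50,180)
step(W(-.034,-.135,.141)+d*(.019-.14),R)
E
```

```text
t 6.33 p [ 0.5178 -0.1031  0.292 ] F [0.1 0.1 1.4] w 0.0599
[[ 0.276  0.793 -0.543]
 [ 0.917 -0.047  0.397]
 [ 0.289 -0.607 -0.74 ]]
q [-0.526 -0.294  0.573  2.503  1.889  0.128 -0.586]
lin cm [2.99 9.27 3.46]
rot deg [  4.7 -30.1 -10.5]
```

```bash
python3 -m pendant '{"linear":[[0.5,2,1],[0.5,2,1],[0.5,1,0.5],[0.5,0,0.5],[0.5,0,0]],"delta_rot":[[1,-6,-2],[1,-6,-2],[1,-6,-2],[1,-6,-2],[1,-6,-2]],"gripper":[6,6,6,6,6]}' 20 >/dev/null; python3 - <<'E'
from h import *
st()
R,d=orient(45,180)
step(W(-.034,-.135,.141)+d*(.019-.09),R)
E
```

```text
t 6.75 p [ 0.5373 -0.0824  0.2592] F [ 0.3 -0.8  0.5] w 0.06
[[ 0.     0.789 -0.614]
 [ 0.996  0.058  0.075]
 [ 0.094 -0.611 -0.786]]
q [-0.935 -0.294  1.027  2.517  2.822  0.127 -1.087]
lin cm [ 1.75 11.03  0.28]
rot deg [  7.6 -11.2  -4.5]
```

```bash
python3 -m pendant '{"linear":[[0.5,2,0],[0.5,2,0],[0.5,2,0],[0.3,2,0],[0,1,0]],"delta_rot":[[1,-2.5,-1],[1,-2.5,-1],[1,-2.5,-1],[1,-2.5,-1],[1,-1,-0.5]],"gripper":[6,6,6,6,6]}' 20 >/dev/null; python3 - <<'E'
from h import *
st()
R,d=orient(45,180)
step(W(-.034,-.135,.141)+d*(.019-.04),R)
snap('side','side2.png')
E
```

```text
t 7.17 p [ 0.5785 -0.044   0.2337] F [-0.3 -1.5 -0.1] w 0.0599
[[-0.167  0.749 -0.641]
 [ 0.986  0.114 -0.123]
 [-0.019 -0.653 -0.757]]
q [-1.411 -0.293  1.438  2.447  2.617  0.127 -0.693]
lin cm [-1.92 10.9   0.94]
rot deg [ 4.2 -0.  -1.6]
```

View pics/side2.png

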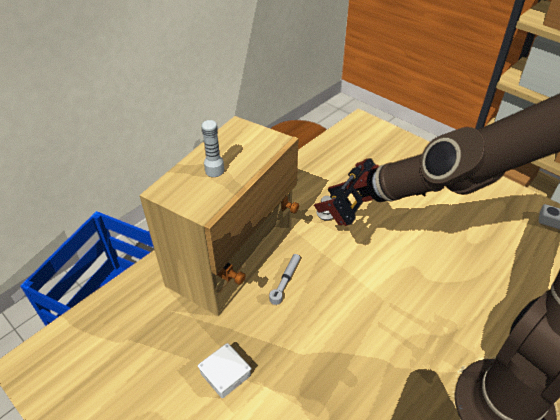

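```bash
cat > fk.py <<'E'
import numpy as np,itertools
from scipy.spatial.transform import Rotation as Ro
D=[([1.115,.412,-.013,1.597,.006,1.134,-.082],[.2362,-.5783,.222],[[.378,-.001,.926],[-.926,.001,.378],[-.001,-1,0]]),
([.969,.152,-.197,1.941,-.44,.871,-.281],[.4375,-.3302,.2594],[[.254,.401,.88],[-.967,.101,.232],[.004,-.911,.413]]),
([.565,.144,-.416,2.084,-.569,.301,-.729],[.6347,-.0847,.2655],[[.174,.637,.751],[-.985,.109,.135],[.004,-.763,.646]]),
([.451,.208,-.401,2.189,-.917,.13,-.41],[.6261,-.0388,.2039],[[.197,.635,.747],[-.98,.128,.15],[-.001,-.762,.648]]),
([.679,-.003,-.494,2.296,-.913,.289,-.819],[.5381,-.0639,.2434],[[-.15,.635,.758],[-.954,.11,-.28],[-.261,-.765,.589]]),
([.726,-.031,-.615,2.318,-.48,.182,-.88],[.5317,-.0732,.242],[[.109,.637,.763],[-.99,-.001,.143],[.092,-.771,.63]]),
([1.009,-.028,-.994,2.318,.434,.204,-1.98],[.5205,-.0748,.2324],[[-.054,.604,.795],[-.993,-.113,.019],[.101,-.789,.606]]),
([.692,-.149,-.699,2.413,1.198,.135,-2.82],[.5125,-.0877,.2697],[[-.126,.707,.696],[-.982,-.191,.016],[.144,-.681,.718]]),
([.54,-.163,-.566,2.42,1.274,.168,-1.893],[.5129,-.0914,.2797],[[.503,.719,.48],[-.507,-.204,.837],[.7,-.664,.262]]),
([.445,-.173,-.481,2.423,1.321,.193,-.939],[.5137,-.0967,.2877],[[.669,.728,-.149],[.432,-.218,.875],[.604,-.65,-.46]]),
([-.526,-.294,.573,2.503,1.889,.128,-.586],[.5178,-.1031,.292],[[.276,.793,-.543],[.917,-.047,.397],[.289,-.607,-.74]]),
([-.935,-.294,1.027,2.517,2.822,.127,-1.087],[.5373,-.0824,.2592],[[0,.789,-.614],[.996,.058,.075],[.094,-.611,-.786]]),
([-1.411,-.293,1.438,2.447,2.617,.127,-.693],[.5785,-.044,.2337],[[-.167,.749,-.641],[.986,.114,-.123],[-.019,-.653,-.757]])]
ax='zyzyzyz'
def chain(q,s):
    r=Ro.identity();out=[np.eye(3)]
    for a,qi,si in zip(ax,q,s): r=r*Ro.from_euler(a,si*qi);out.append(r.as_matrix())
    return out
if __name__=='__main__':
    best=[]
    for s in itertools.product([1,-1],repeat=7):
        M=[chain(q,s)[-1].T@np.array(R) for q,p,R in D]
        m=Ro.from_matrix(M).mean();e=max((m.inv()*Ro.from_matrix(x)).magnitude() for x in M);best.append((e,s))
    best.sort();print(best[:6])
    s=best[0][1]
    m=Ro.from_matrix([chain(q,s)[-1].T@np.array(R) for q,p,R in D]).mean();print(m.as_matrix().round(3))
    A=[];b=[]
    for q,p,R in D:
        A.append(np.hstack(chain(q,s)));b.append(p)
    A=np.vstack(A);b=np.hstack(b)
    x,*_=np.linalg.lstsq(np.vstack([A,1e-3*np.eye(24)]),np.hstack([b,np.zeros(24)]),rcond=None)
    print(x.reshape(8,3).round(3),np.abs(A@x-b).max())
E
python3 fk.py
```

```text
[(0.0013937693514280783, (-1, 1, -1, 1, -1, 1, -1)), (0.8637470999139208, (-1, -1, -1, 1, -1, 1, -1)), (1.7196383740427204, (-1, 1, 1, -1, 1, -1, 1)), (1.7367670210391055, (-1, -1, 1, -1, 1, 1, 1)), (1.7585053247072053, (-1, 1, 1, -1, 1, 1, 1)), (1.8212674040884982, (-1, -1, 1, -1, 1, -1, 1))]
[[-1. -0. -0.]
 [-0. -0.  1.]
 [-0.  1.  0.]]
[[ 0.     0.     0.143]
 [-0.002 -0.015  0.143]
 [ 0.002 -0.015  0.267]
 [-0.001 -0.009  0.267]
 [-0.    -0.009  0.227]
 [-0.    -0.     0.227]
 [-0.    -0.     0.18 ]
 [ 0.     0.     0.18 ]] 0.0003870213010902235
```

```bash
cat > ik.py <<'E'
from fk import *
from h import orient,W
from scipy.optimize import least_squares
S=(-1,1,-1,1,-1,1,-1)
TM=np.array([[-1,0,0],[0,0,1],[0,1,0.]])
A=np.vstack([np.hstack(chain(q,S)) for q,p,R in D]);b=np.hstack([p for q,p,R in D])
OFF=np.linalg.lstsq(np.vstack([A,1e-3*np.eye(24)]),np.hstack([b,np.zeros(24)]),rcond=None)[0]
lo=np.array([-2.95,-.29,-1.47,.14,-1.03,.13,-2.86]);hi=np.array([2.95,1.99,1.44,2.54,4.17,1.85,2.86])
def fk(q):
    c=chain(q,S);return np.hstack(c)@OFF,c[-1]@TM
mid=(lo+hi)/2;half=(hi-lo)/2
def ik(p,R,n=30,seed=0,q0=None):
    rng=np.random.default_rng(seed);sols=[]
    R=R.as_matrix()
    def f(q):
        x,r=fk(q);return np.hstack([(x-p)*20,(Ro.from_matrix(r.T@R)).as_rotvec()*5,0.003*np.maximum(0,np.abs((q-mid)/half)-.6)*10])
    for i in range(n):
        s=least_squares(f,rng.uniform(lo,hi) if q0 is None else q0,bounds=(lo-1e-3,hi+1e-3))
        x,r=fk(s.x)
        if np.linalg.norm(x-p)<.003 and Ro.from_matrix(r.T@R).magnitude()<.02: sols.append((np.min(half-np.abs(s.x-mid)),s.x))
        if q0 is not None: break
    sols.sort(key=lambda z:-z[0]);return sols
if __name__=='__main__':
    for name,pt in [('R in',(-.034,-.135,.141)),('R out',(-.13,-.135,.141)),('L in',(-.043,.135,.141)),('L out',(-.13,.135,.141))]:
        for roll in(0,180):
            for th in(25,30,35,40,45):
                R,d=orient(th,roll)
                s=ik(W(*pt)+d*.019,R,20)
                print(name,roll,th,[(round(m,2),q.round(2).tolist()) for m,q in s[:1]],len(s))
E
python3 ik.py
```

```text
R in 0 25 [(np.float64(0.31), [0.59, 0.52, -0.71, 1.91, 0.58, 0.44, -1.83])] 11
R in 0 30 [(np.float64(0.27), [0.76, 0.58, -0.91, 1.97, 0.95, 0.4, -2.15])] 11
R in 0 35 [(np.float64(0.25), [0.86, 0.63, -1.03, 2.03, 1.32, 0.38, -2.46])] 10
R in 0 40 [(np.float64(0.09), [0.96, 0.72, -1.15, 2.09, 1.7, 0.42, -2.77])] 12
R in 0 45 [(np.float64(0.07), [0.5, 0.46, -0.48, 2.17, 3.29, 0.2, 1.75])] 12
R in 180 25 [(np.float64(0.38), [0.72, 0.58, -0.89, 1.9, 0.78, 0.51, 1.15])] 9
R in 180 30 [(np.float64(0.3), [0.79, 0.6, -0.96, 1.97, 1.01, 0.43, 0.95])] 9
R in 180 35 [(np.float64(0.27), [0.88, 0.65, -1.06, 2.03, 1.34, 0.4, 0.67])] 9
R in 180 40 [(np.float64(0.25), [0.94, 0.69, -1.11, 2.09, 1.7, 0.38, 0.36])] 9
R in 180 45 [(np.float64(0.24), [0.95, 0.7, -1.1, 2.15, 2.1, 0.37, -0.01])] 9
R out 0 25 [(np.float64(0.27), [0.86, 0.45, -0.93, 2.11, 0.69, 0.4, -1.91])] 11
R out 0 30 [(np.float64(0.19), [0.97, 0.48, -1.03, 2.17, 0.98, 0.32, -2.17])] 11
R out 0 35 [(np.float64(0.21), [1.11, 0.58, -1.2, 2.22, 1.45, 0.34, -2.57])] 7
R out 0 40 [(np.float64(0.0), [1.2, 0.68, -1.31, 2.28, 1.82, 0.42, -2.86
[... 1394 characters left out ...]
(-0.0), [-0.49, 0.24, -0.08, 2.27, 0.99, 0.24, -2.86])] 10
L out 0 35 [(np.float64(-0.0), [-0.0, 0.31, -0.65, 2.3, 1.58, 0.4, 2.86])] 6
L out 0 40 [(np.float64(0.17), [-0.21, 0.28, -0.45, 2.37, 1.96, 0.41, 2.45])] 6
L out 0 45 [(np.float64(0.09), [-0.56, 0.28, -0.08, 2.45, 2.32, 0.46, 2.02])] 6
L out 180 25 [(np.float64(0.38), [0.22, 0.39, -0.89, 2.16, 1.05, 0.54, 0.31])] 8
L out 180 30 [(np.float64(0.31), [0.22, 0.38, -0.9, 2.23, 1.3, 0.5, 0.05])] 9
L out 180 35 [(np.float64(0.25), [0.2, 0.38, -0.9, 2.29, 1.59, 0.51, -0.25])] 10
L out 180 40 [(np.float64(0.19), [0.18, 0.39, -0.9, 2.35, 1.86, 0.57, -0.52])] 10
L out 180 45 [(np.float64(0.13), [0.16, 0.42, -0.91, 2.41, 2.06, 0.69, -0.73])] 10
```

```bash
python3 - <<'E'
from h import *
from fk import D
import ik
step([.56,-.09,.26],Ro.from_matrix(D[9][2]))
q=np.array(get_obs()['joint_positions'])
for th in (25,35,45):
  R,d=orient(th,180)
  print(th,[(m,x.round(2)) for m,x in ik.ik(W(-.034,-.135,.141)+d*.019,R,1,q0=np.clip(q,ik.lo,ik.hi))])
E
```

```text
lin cm [-4.33 -3.64 -0.19]
rot deg [-9.  70.3 18.3]
25 []
35 []
45 []
```

```bash
python3 -m pendant '{"linear":[[-0.4,-0.5,0],[-0.4,-0.5,0],[-0.4,-0.5,0],[-0.4,-0.5,0],[-0.4,-0.5,0],[0,0,0],[0,0,0],[0,0,0]],"delta_rot":[[-0.9,7,1.8],[-0.9,7,1.8],[-0.9,7,1.8],[-0.9,7,1.8],[-0.9,7,1.8],[-0.9,7,1.8],[-0.9,7,1.8],[-0.9,7,1.8]],"gripper":[6,6,6,6,6,6,6,6]}' 20 >/dev/null; python3 - <<'E'
from h import *
from fk import D
st();step([.56,-.09,.26],Ro.from_matrix(D[9][2]))
E
```

```text
t 7.88 p [ 0.5601 -0.0722  0.2545] F [-0.3 -0.1  0.1] w 0.06
[[ 0.539  0.777 -0.325]
 [ 0.658 -0.148  0.738]
 [ 0.525 -0.612 -0.591]]
q [-1.212 -0.212  1.041  2.509  1.986  0.443 -1.26 ]
lin cm [-0.89 -0.08 -1.64]
rot deg [-1.4 14.8  5.2]
```

```bash
python3 - <<'E'
from h import *
import ik
q=np.array(get_obs()['joint_positions'])
for roll in(0,180):
 for th in (25,35,45):
  R,d=orient(th,roll)
  S=ik.ik(W(-.034,-.135,.141)+d*.019,R,40)
  S.sort(key=lambda s:np.abs(s[1]-q).max())
  seen=[]
  for m,x in S:
    if all(np.abs(x-y).max()>.5 for y in seen):
      seen.append(x);print(roll,th,round(m,2),x.round(2).tolist())
E
```

```text
0 25 0.31 [0.59, 0.52, -0.71, 1.91, 0.58, 0.44, -1.83]
0 35 0.25 [0.86, 0.63, -1.03, 2.03, 1.32, 0.38, -2.46]
0 35 -0.0 [0.18, 0.4, -0.13, 2.07, -0.92, 0.13, -0.42]
0 45 -0.0 [1.08, 0.92, -1.36, 2.14, 1.95, 0.61, -2.86]
0 45 0.07 [0.5, 0.46, -0.48, 2.17, 3.29, 0.2, 1.75]
180 25 0.38 [0.72, 0.58, -0.89, 1.9, 0.78, 0.51, 1.15]
180 35 0.27 [0.88, 0.65, -1.06, 2.03, 1.34, 0.4, 0.67]
180 35 -0.0 [0.18, 0.4, -0.13, 2.07, -0.92, 0.13, 2.72]
180 45 0.07 [0.52, 0.47, -0.51, 2.17, 3.22, 0.2, -1.32]
180 45 0.24 [0.95, 0.7, -1.1, 2.15, 2.1, 0.37, -0.01]
```

```bash
python3 - <<'E'
from h import *
import ik
q=np.array(get_obs()['joint_positions'])
qs=np.array([.88,.55,-1.06,2.2,1.34,.4,.67])
for a in np.linspace(0,1,9):
    p,R=ik.fk(q+a*(qs-q));print(round(a,2),p.round(3),'y',R[:,1].round(2),'x',R[:,0].round(2))
E
```

```text
0.0 [ 0.56  -0.072  0.254] y [ 0.78 -0.15 -0.61] x [0.54 0.66 0.53]
0.12 [ 0.569 -0.085  0.27 ] y [ 0.77 -0.22 -0.6 ] x [0.49 0.8  0.34]
0.25 [ 0.576 -0.092  0.26 ] y [ 0.74 -0.28 -0.61] x [0.44 0.89 0.13]
0.38 [ 0.579 -0.096  0.228] y [ 0.69 -0.3  -0.66] x [ 0.35  0.93 -0.06]
0.5 [ 0.578 -0.095  0.182] y [ 0.62 -0.3  -0.72] x [ 0.23  0.95 -0.2 ]
0.62 [ 0.573 -0.088  0.133] y [ 0.55 -0.26 -0.79] x [ 0.1   0.96 -0.25]
0.75 [ 0.568 -0.072  0.094] y [ 0.49 -0.18 -0.85] x [-0.04  0.97 -0.23]
0.88 [ 0.57  -0.05   0.078] y [ 0.46 -0.06 -0.89] x [-0.17  0.97 -0.15]
1.0 [ 0.584 -0.03   0.095] y [ 0.48  0.07 -0.87] x [-0.27  0.96 -0.07]
```

```bash
cat > sim.py <<'E'
import numpy as np,ik
from scipy.spatial.transform import Rotation as Ro
def jac(q):
    J=np.zeros((6,7));p,R=ik.fk(q)
    for i in range(7):
        e=np.zeros(7);e[i]=1e-5;p2,R2=ik.fk(q+e);J[:3,i]=(p2-p)/1e-5;J[3:,i]=Ro.from_matrix(R2@R.T).as_rotvec()/1e-5
    return J
def step(q,lin,rot,lam=1e-3,null=None,k=0):
    p,R=ik.fk(q);pt=p+R@np.array(lin)/100;Rt=R@Ro.from_rotvec(rot,degrees=True).as_matrix()
    for _ in range(6):
        p,R=ik.fk(q);e=np.hstack([pt-p,Ro.from_matrix(Rt@R.T).as_rotvec()]);J=jac(q)
        dq=J.T@np.linalg.solve(J@J.T+lam*np.eye(6),e)
        if null is not None: dq=dq+k*(np.eye(7)-np.linalg.pinv(J)@J)@(null-q)
        q=np.clip(q+dq,ik.lo,ik.hi)
    return q
def run(q,L,Rr,**kw):
    for l,r in zip(L,Rr): q=step(q,l,r,**kw)
    return q
if __name__=='__main__':
    np.set_printoptions(precision=3,suppress=True)
    q0=np.array([1.115,.412,-.013,1.597,.006,1.134,-.082])
    L=[[-2,-1,3.5]]*2+[[-2,0,3.5]]*6+[[-2.5,1.5,2.5]]*4+[[-2.5,2,2.5]]*4
    T=[[0,0,0]]*4+[[6,1.7,-.5]]*4+[[5,1,-.6]]*3+[[0]*3]*5
    home=q0
    for lam in(1e-4,1e-3,1e-2):
        for nn,k in((None,0),(home,.02),(ik.mid,.02)):
            a=run(q0,L[:8],T[:8],lam=lam,null=nn,k=k);b=run(a,L[8:],T[8:],lam=lam,null=nn,k=k)
            print(lam,k,a,b)
    print([.969,.152,-.197,1.941,-.44,.871,-.281],[.565,.144,-.416,2.084,-.569,.301,-.729])
E
python3 sim.py
```

```text
0.0001 0 [ 0.964  0.148 -0.197  1.934 -0.428  0.881 -0.286] [ 0.566  0.148 -0.417  2.071 -0.539  0.335 -0.733]
0.0001 0.02 [ 0.972  0.148 -0.205  1.934 -0.426  0.881 -0.287] [ 0.579  0.149 -0.431  2.07  -0.531  0.334 -0.74 ]
0.0001 0.02 [ 0.829  0.139 -0.046  1.943 -0.458  0.889 -0.258] [ 0.352  0.129 -0.183  2.084 -0.645  0.352 -0.64 ]
0.001 0 [ 0.964  0.148 -0.197  1.934 -0.428  0.881 -0.286] [ 0.564  0.148 -0.415  2.071 -0.54   0.335 -0.733]
0.001 0.02 [ 0.972  0.148 -0.205  1.934 -0.426  0.881 -0.287] [ 0.577  0.149 -0.429  2.07  -0.532  0.334 -0.739]
0.001 0.02 [ 0.829  0.139 -0.046  1.943 -0.458  0.889 -0.258] [ 0.351  0.129 -0.182  2.084 -0.646  0.352 -0.639]
0.01 0 [ 0.964  0.148 -0.197  1.934 -0.428  0.881 -0.286] [ 0.556  0.147 -0.405  2.073 -0.549  0.336 -0.724]
0.01 0.02 [ 0.972  0.148 -0.205  1.934 -0.426  0.881 -0.287] [ 0.57   0.148 -0.421  2.072 -0.54   0.335 -0.731]
0.01 0.02 [ 0.829  0.139 -0.046  1.943 -0.458  0.889 -0.258] [ 0.345  0.129 -0.174  2.085 -0.652  0.352 -0.633]
[0.969, 0.152, -0.197, 1.941, -0.44, 0.871, -0.281] [0.565, 0.144, -0.416, 2.084, -0.569, 0.301, -0.729]
```

```bash
cat > plan.py <<'E'
import numpy as np,ik,sim
from h import *
def leg(q,pt,Rt,n=None):
    p,R=ik.fk(q);R=Ro.from_matrix(R);rv=(R.inv()*Rt).as_rotvec()
    n=n or int(max(np.linalg.norm(pt-p)/.035,np.linalg.norm(rv)/np.radians(6.5)))+1
    mm=9
    for i in range(1,n+1):
        a=i/n;x=p+a*(pt-p);Rx=R*Ro.from_rotvec(rv*a)
        for _ in range(2):
            p0,R0=ik.fk(q);e=np.hstack([x-p0,(Rx*Ro.from_matrix(R0).inv()).as_rotvec()]);J=sim.jac(q)
            q=q+J.T@np.linalg.solve(J@J.T+1e-4*np.eye(6),e)
        mm=min(mm,np.min(ik.half-np.abs(q-ik.mid)))
        q=np.clip(q,ik.lo,ik.hi)
    return q,mm,n
if __name__=='__main__':
    q0=np.array(get_obs()['joint_positions'])
    R,d=orient(35,180);G=W(-.034,-.135,.141)+d*(.019-.09)
    rng=np.random.default_rng(1);best=[]
    import time;t=time.time()
    while time.time()-t<400:
        wps=[]
        q=q0;mm=9;n=0
        for k in range(rng.integers(1,3)):
            az=np.radians(rng.uniform(-60,60));th=np.radians(rng.uniform(0,60))
            dd=np.array([np.sin(th)*np.cos(az),np.sin(th)*np.sin(az),-np.cos(th)])
            h=np.array([-np.sin(az),np.cos(az),0]);Rw=Ro.from_matrix(np.column_stack([h,dd,np.cross(h,dd)]))*Ro.from_euler('y',rng.uniform(-180,180),degrees=True)
            pw=rng.uniform([.4,-.45,.2],[.58,.0,.4]);wps.append((pw,Rw))
            q,m,nn=leg(q,pw,Rw);mm=min(mm,m);n+=nn
            if mm<.0: break
        if mm<.0: continue
        q,m,nn=leg(q,G,R);mm=min(mm,m);n+=nn
        p,RR=ik.fk(q)
        if np.linalg.norm(p-G)>.01: continue
        fm=np.min(ik.half-np.abs(q-ik.mid))
        best.append((min(mm,.05)*4+fm-n*.0005,mm,fm,n,q,[(a.round(3).tolist(),b.as_quat().round(3).tolist()) for a,b in wps]))
    best.sort(key=lambda z:-z[0])
    for b in best[:4]: print(b[1:4],b[4].round(2));print(b[5])
    print(len(best))
E
python3 plan.py
```

```text
(np.float64(0.11565089036718401), np.float64(0.18161690711311995), 18) [-0.14  0.21  0.28  2.14 -0.84  0.31  2.63]
[([0.541, -0.054, 0.348], [0.844, 0.225, -0.043, -0.485])]
(np.float64(0.1107924931099693), np.float64(0.17829409453970113), 25) [-0.15  0.21  0.29  2.14 -0.85  0.31  2.64]
[([0.55, -0.044, 0.325], [0.741, 0.038, 0.045, -0.668])]
(np.float64(0.07217416419809775), np.float64(0.1775579494167263), 29) [-0.15  0.21  0.29  2.14 -0.85  0.31  2.64]
[([0.446, -0.006, 0.22], [0.695, -0.057, 0.102, -0.709])]
(np.float64(0.06979666652143113), np.float64(0.1803632386270464), 38) [-0.14  0.21  0.29  2.14 -0.85  0.31  2.63]
[([0.479, -0.01, 0.329], [0.656, -0.239, 0.308, -0.646])]
70
```

```bash
nproc; cat > plan2.py <<'E'
from plan import *
import time,sys
from multiprocessing import Pool
mg=lambda q:np.min(ik.half-np.abs(q-ik.mid))
def work(a):
    seed,q0=a;rng=np.random.default_rng(seed);best=[];t=time.time()
    while time.time()-t<420:
        th=rng.choice([30,35,40]);roll=rng.choice([0,180])
        R,d=orient(th,roll);K=W(-.034,-.135,.141)+d*.019;G=K-.07*d
        wps=[];q=q0;mm=9;n=0
        for k in range(rng.integers(1,4)):
            az=np.radians(rng.uniform(-70,70));t2=np.radians(rng.uniform(0,60))
            dd=np.array([np.sin(t2)*np.cos(az),np.sin(t2)*np.sin(az),-np.cos(t2)])
            h=np.array([-np.sin(az),np.cos(az),0]);Rw=Ro.from_matrix(np.column_stack([h,dd,np.cross(h,dd)]))*Ro.from_euler('y',rng.uniform(-180,180),degrees=True)
            pw=rng.uniform([.4,-.5,.2],[.58,.0,.4]);wps.append((pw,Rw))
            q,m,nn=leg(q,pw,Rw);mm=min(mm,m);n+=nn
            if mm<.0: break
        if mm<0: continue
        q,m,nn=leg(q,G,R);mm=min(mm,m);n+=nn
        if mm<.0: continue
        f=mg(q);q1,m,_=leg(q,K,R);f=min(f,m)
        q2,m,_=leg(q1,K-.096*CX,R);f=min(f,m)
        if f<.02 or np.linalg.norm(ik.fk(q2)[0]-K+.096*CX)>.005: continue
        best.append((f-n*.001,mm,f,n,th,roll,q,q2,[(a.round(3).tolist(),b.as_quat().round(3).tolist()) for a,b in wps]))
    return best
if __name__=='__main__':
    q0=np.array(get_obs()['joint_positions'])
    import os
    N=os.cpu_count()
    with Pool(N) as P: B=sum(P.map(work,[(s,q0) for s in range(N)]),[])
    B.sort(key=lambda z:-z[0])
    print(len(B))
    for b in B[:5]: print(b[1:6],b[6].round(2),b[7].round(2));print(b[8])
E
OMP_NUM_THREADS=1 python3 plan2.py
```

```text
4
45
(np.float64(0.08958358936849642), np.float64(0.10059632551820608), 22, np.int64(30), np.int64(180)) [-0.23  0.27  0.37  2.06 -0.67  0.4   2.43] [ 0.02  0.28  0.11  2.22 -0.93  0.23  2.75]
[([0.498, -0.014, 0.248], [0.74, 0.144, -0.022, -0.657])]
(np.float64(0.050319057412002266), np.float64(0.09222462240003293), 17, np.int64(30), np.int64(180)) [-0.2   0.27  0.33  2.06 -0.63  0.39  2.4 ] [ 0.07  0.28  0.06  2.22 -0.88  0.22  2.71]
[([0.459, -0.028, 0.24], [0.697, 0.475, -0.495, -0.208])]
(np.float64(0.11032477950127118), np.float64(0.09088102244468543), 18, np.int64(30), np.int64(180)) [-0.19  0.27  0.32  2.06 -0.63  0.39  2.4 ] [ 0.07  0.28  0.06  2.22 -0.88  0.22  2.7 ]
[([0.55, -0.204, 0.379], [0.841, 0.209, -0.173, -0.468])]
(np.float64(0.07972460162213313), np.float64(0.08356333052037179), 14, np.int64(30), np.int64(180)) [-0.16  0.27  0.28  2.05 -0.6   0.39  2.37] [ 0.11  0.28  0.02  2.22 -0.84  0.21  2.67]
[([0.562, -0.051, 0.343], [0.839, 0.434, -0.113, -0.309])]
(np.float64(0.07764040365835512), np.float64(0.08925266024153311), 24, np.int64(30), np.int64(180)) [-0.24  0.27  0.39  2.06 -0.67  0.4   2.43] [ 0.01  0.28  0.13  2.22 -0.94  0.23  2.76]
[([0.53, -0.167, 0.343], [0.816, 0.083, 0.154, -0.55])]
```

```bash
cat >> h.py <<'E'
def rows(pt,Rt,n=None,vmax=.036,wmax=6.8):
    r,p=Rt_();rv=(r.inv()*Rt).as_rotvec(degrees=True);pt=np.array(pt)
    n=n or int(max(np.linalg.norm(pt-p)/vmax,np.abs(rv).max()/wmax))+1
    L=[]
    for i in range(n):
        Ri=r*Ro.from_rotvec(rv*i/n,degrees=True);L.append(np.round(Ri.inv().apply((pt-p)/n)*100,1).tolist())
    print(n,'rows lin',L,'rot',np.round(rv/n,1).tolist())
Rt_=Rt
E
python3 - <<'E'
from h import *
rows([.55,-.204,.379],Ro.from_quat([.841,.209,-.173,-.468]))
E
```

```text
7 rows lin [[-0.4, -0.9, -2.4], [-0.5, -0.9, -2.4], [-0.7, -0.9, -2.3], [-0.8, -0.9, -2.3], [-0.9, -0.9, -2.3], [-1.0, -0.8, -2.2], [-1.2, -0.7, -2.2]] rot [1.2, -1.0, 5.9]
```

```bash
python3 -m pendant '{"linear":[[-0.4,-0.9,-2.4],[-0.5,-0.9,-2.4],[-0.7,-0.9,-2.3],[-0.8,-0.9,-2.3],[-0.9,-0.9,-2.3],[-1,-0.8,-2.2],[-1.2,-0.7,-2.2],[0,0,0]],"delta_rot":[[1.2,-1,5.9],[1.2,-1,5.9],[1.2,-1,5.9],[1.2,-1,5.9],[1.2,-1,5.9],[1.2,-1,5.9],[1.2,-1,5.9],[0,0,0]],"gripper":[6,6,6,6,6,6,6,6]}' 20 >/dev/null; python3 - <<'E'
from h import *
import plan,ik
st()
R,d=orient(30,180);K=W(-.034,-.135,.141)+d*.019
q,m,n=plan.leg(np.array(get_obs()['joint_positions']),K-.07*d,R);print(q.round(2),m)
q,m,n=plan.leg(q,K,R);print(q.round(2),m)
q,m,n=plan.leg(q,K-.096*CX,R);print(q.round(2),m)
rows(K-.07*d,R)
E
```

```text
t 8.55 p [ 0.5483 -0.1904  0.3421] F [ 1.  -0.4  0.2] w 0.0602
[[ 0.817  0.431 -0.384]
 [ 0.56  -0.43   0.708]
 [ 0.14  -0.793 -0.593]]
q [-1.038e+00 -1.570e-01  9.310e-01  2.082e+00  8.410e-01  8.740e-01
 -1.000e-03]
[-0.43  0.29  0.62  2.07 -0.83  0.45  2.57] 0.028715886236551746
[-0.29  0.43  0.45  2.04 -1.03  0.36  2.76] -0.01290246760799052
[-0.17  0.29  0.35  2.23 -1.03  0.29  2.86] -0.07502048715848764
9 rows lin [[1.5, 1.2, 1.7], [1.6, 1.3, 1.5], [1.7, 1.5, 1.3], [1.7, 1.6, 1.0], [1.7, 1.7, 0.8], [1.7, 1.8, 0.6], [1.7, 1.9, 0.3], [1.6, 2.0, 0.1], [1.4, 2.1, -0.1]] rot [1.2, -6.6, -3.4]
```

```bash
cat > fast.py <<'E'
import numpy as np,ik
from math import sin,cos,sqrt,acos
S=ik.S;OFF=ik.OFF.reshape(8,3);TM=ik.TM
lo,hi,mid,half=ik.lo,ik.hi,ik.mid,ik.half
def fkj(q):
    R=np.eye(3);p=OFF[0].copy();os=[];zs=[]
    for i in range(7):
        zs.append(R[:,2 if i%2==0 else 1]*S[i]);os.append(p.copy())
        a=S[i]*q[i];c,s=cos(a),sin(a)
        R=R@(np.array([[c,-s,0],[s,c,0],[0,0,1]]) if i%2==0 else np.array([[c,0,s],[0,1,0],[-s,0,c]]))
        p=p+R@OFF[i+1]
    zs=np.array(zs);os=np.array(os)
    J=np.vstack([np.cross(zs,p-os).T,zs.T])
    return p,R@TM,J
def rv(M):
    v=np.array([M[2,1]-M[1,2],M[0,2]-M[2,0],M[1,0]-M[0,1]])/2
    s=np.linalg.norm(v);c=(np.trace(M)-1)/2
    a=np.arctan2(s,c);return v*(a/s if s>1e-9 else 1)
def ex(v):
    a=np.linalg.norm(v)
    if a<1e-12:return np.eye(3)
    k=v/a;K=np.array([[0,-k[2],k[1]],[k[2],0,-k[0]],[-k[1],k[0],0]]);return np.eye(3)+sin(a)*K+(1-cos(a))*K@K
def leg(q,pt,Rt):
    p,R,_=fkj(q);w=rv(R.T@Rt)
    n=int(max(np.linalg.norm(pt-p)/.035,np.linalg.norm(w)/np.radians(6.5)))+1
    mm=9
    for i in range(1,n+1):
        a=i/n;x=p+a*(pt-p);Rx=R@ex(w*a)
        for _ in range(2):
            p0,R0,J=fkj(q);e=np.hstack([x-p0,rv(Rx@R0.T)])
            q=q+J.T@np.linalg.solve(J@J.T+1e-4*np.eye(6),e)
        mm=min(mm,np.min(half-np.abs(q-mid)))
        if mm<-.05: return q,mm,n
        q=np.minimum(np.maximum(q,lo),hi)
    return q,mm,n
if __name__=='__main__':
    for q,p,R in __import__('fk').D[:3]:
        a,b,J=fkj(q);print(np.abs(a-p).max(),np.abs(b-R).max())
    import sim;print(np.abs(J-sim.jac(np.array(q))).max())
E
python3 fast.py
cat > plan3.py <<'E'
from fast import *
from h import orient,W,CX,get_obs
from scipy.spatial.transform import Rotation as Ro
import time
from multiprocessing import Pool
mg=lambda q:np.min(half-np.abs(q-mid))
def work(a):
    seed,q0,tasks,T,mw,box=a;rng=np.random.default_rng(seed);best=[];t=time.time()
    while time.time()-t<T:
        seq=tasks[rng.integers(len(tasks))]  # (name,[ (p,R)...]) first is via-less pre pose
        wps=[];q=q0;mm=9;n=0
        for k in range(rng.integers(0,mw+1)):
            az=np.radians(rng.uniform(-80,60));t2=np.radians(rng.uniform(0,60))
            dd=np.array([np.sin(t2)*np.cos(az),np.sin(t2)*np.sin(az),-np.cos(t2)])
            h=np.array([-np.sin(az),np.cos(az),0]);Rw=np.column_stack([h,dd,np.cross(h,dd)])@Ro.from_euler('y',rng.uniform(-180,180),degrees=True).as_matrix()
            pw=rng.uniform(*box);wps.append((pw,Rw))
            q,m,nn=leg(q,pw,Rw);mm=min(mm,m);n+=nn
            if mm<.03: break
        if mm<.03: continue
        q,m,nn=leg(q,*seq[1][0]);mm=min(mm,m);n+=nn
        if mm<.03: continue
        f=mg(q);qa=q
        for pR in seq[1][1:]:
            q,m,_=leg(q,*pR);f=min(f,m)
            if f<.03: break
        if f<.03 or np.linalg.norm(fkj(q)[0]-pR[0])>.004: continue
        best.append((min(f,.25)+.5*min(mm,.1)-n*.002,mm,f,n,seq[0],qa,q,wps))
    return best
def search(q0,tasks,T=100,mw=3,box=([.4,-.5,.2],[.58,.0,.4])):
    with Pool(4) as P: B=sum(P.map(work,[(s,q0,tasks,T,mw,box) for s in range(4)]),[])
    B.sort(key=lambda z:-z[0]);print(len(B))
    for b in B[:4]:
        print(np.round(b[1:3],3),b[3:5],b[5].round(2),b[6].round(2))
        for p,R in b[7]: print('   wp',p.round(3).tolist(),Ro.from_matrix(R).as_quat().round(3).tolist())
    return B
E
cat > p1.py <<'E'
from plan3 import *
if __name__=='__main__':
    tasks=[]
    for th in(30,35,40):
        for roll in(0,180):
            R,d=orient(th,roll);R=R.as_matrix();K=W(-.034,-.135,.141)+d*.019
            tasks.append(((th,roll),[(K-.07*d,R),(K,R),(K-.1*CX,R)]))
    search(np.array(get_obs()['joint_positions']),tasks,120)
E
OMP_NUM_THREADS=1 python3 p1.py
```

```text
0.00022298843990362083 0.0005732846210052545
0.0003789589729361609 0.0009826084518769207
0.00021968866925045627 0.0008633466587931781
3.2140912439235225e-06
457
[0.132 0.097] (15, (30, 180)) [-0.22  0.27  0.36  2.06 -0.66  0.4   2.42] [ 0.05  0.27  0.09  2.23 -0.92  0.23  2.75]
   wp [0.555, -0.037, 0.293] [0.797, 0.358, -0.05, -0.484]
[0.145 0.098] (16, (30, 180)) [-0.23  0.27  0.37  2.06 -0.66  0.4   2.42] [ 0.04  0.27  0.1   2.23 -0.93  0.23  2.75]
   wp [0.468, -0.223, 0.202] [0.68, 0.364, -0.481, -0.416]
[0.165 0.094] (14, (30, 180)) [-0.21  0.27  0.35  2.06 -0.65  0.39  2.41] [ 0.06  0.27  0.07  2.23 -0.91  0.22  2.73]
   wp [0.566, -0.066, 0.399] [0.832, 0.315, -0.291, -0.352]
[0.123 0.098] (18, (30, 180)) [-0.23  0.27  0.38  2.06 -0.67  0.4   2.43] [ 0.03  0.27  0.1   2.23 -0.93  0.23  2.76]
   wp [0.507, -0.028, 0.266] [0.796, 0.286, -0.015, -0.534]
```

```bash
cat > p2.py <<'E'
from plan3 import *
if __name__=='__main__':
    tasks=[]
    for th in(30,35,40):
        for roll in(180,):
            R,d=orient(th,roll);R=R.as_matrix();K=W(-.034,-.135,.141)+d*.019
            tasks.append(((th,roll),[(K-.07*d,R),(K,R),(K-.1*CX,R)]))
    B=search(np.array(get_obs()['joint_positions']),tasks,250,5,([.35,-.6,.15],[.6,.0,.45]))
    print('----')
    for b in [b for b in B if b[5][4]>.3][:4]:
        print(np.round(b[1:3],3),b[3:5],b[5].round(2),b[6].round(2))
        for p,R in b[7]: print('   wp',p.round(3).tolist(),Ro.from_matrix(R).as_quat().round(3).tolist())
E
OMP_NUM_THREADS=1 python3 p2.py
```

```text
708
[0.165 0.097] (12, (30, 180)) [-0.22  0.27  0.36  2.06 -0.66  0.4   2.42] [ 0.04  0.27  0.09  2.23 -0.92  0.23  2.75]
   wp [0.574, -0.213, 0.326] [0.824, 0.35, -0.18, -0.407]
[0.206 0.091] (14, (30, 180)) [-0.2   0.27  0.33  2.06 -0.64  0.39  2.4 ] [ 0.07  0.27  0.06  2.23 -0.89  0.22  2.72]
   wp [0.594, -0.087, 0.283] [0.741, 0.296, -0.248, -0.549]
[0.198 0.091] (15, (30, 180)) [-0.2   0.27  0.33  2.06 -0.64  0.39  2.4 ] [ 0.07  0.27  0.06  2.23 -0.89  0.22  2.72]
   wp [0.581, -0.162, 0.229] [0.713, 0.263, -0.218, -0.613]
[0.125 0.095] (17, (30, 180)) [-0.21  0.27  0.35  2.06 -0.65  0.4   2.41] [ 0.06  0.27  0.08  2.23 -0.91  0.22  2.74]
   wp [0.55, -0.244, 0.239] [0.713, 0.199, -0.169, -0.65]
----
[0.058 0.156] (74, (30, 180)) [ 0.96  0.5  -1.12  1.99  0.79  0.49  1.15] [ 0.94  0.45 -0.98  2.18  0.92  0.29  1.03]
   wp [0.598, -0.477, 0.249] [0.674, -0.127, 0.667, -0.291]
   wp [0.538, -0.534, 0.367] [-0.284, -0.052, -0.235, 0.928]
   wp [0.597, -0.413, 0.381] [-0.49, 0.433, -0.433, 0.62]
[0.074 0.096] (77, (30, 180)) [ 0.85  0.43 -0.96  1.99  0.6   0.43  1.31] [ 0.84  0.4  -0.84  2.18  0.71  0.23  1.22]
   wp [0.532, -0.6, 0.209] [-0.685, -0.122, 0.092, 0.712]
   wp [0.485, -0.378, 0.385] [0.8, 0.497, -0.12, -0.313]
   wp [0.352, -0.18, 0.363] [-0.554, 0.356, -0.43, 0.617]
   wp [0.541, -0.322, 0.372] [-0.597, 0.276, -0.408, 0.633]
[0.07  0.068] (92, (30, 180)) [ 0.77  0.38 -0.84  2.    0.45  0.39  1.43] [ 0.77  0.37 -0.75  2.18  0.54  0.2   1.36]
   wp [0.496, -0.549, 0.169] [0.596, -0.327, 0.438, -0.588]
   wp [0.376, -0.103, 0.24] [0.506, 0.501, -0.497, -0.496]
   wp [0.365, -0.13, 0.239] [0.621, -0.286, 0.537, -0.493]
```

```bash
python3 - <<'E'
from h import *
rows([.574,-.213,.326],Ro.from_quat([.824,.35,-.18,-.407]))
E
```

```text
3 rows lin [[0.2, 1.1, -0.5], [0.2, 1.1, -0.6], [0.1, 1.1, -0.6]] rot [0.1, -4.9, -0.1]
```

```bash
python3 -m pendant '{"linear":[[0.2,1.1,-0.5],[0.2,1.1,-0.6],[0.1,1.1,-0.6],[0,0,0]],"delta_rot":[[0,-5,0],[0,-5,0],[0,-5,0],[0,0,0]],"gripper":[6,6,6,6]}' 20 >/dev/null; python3 - <<'E'
from h import *
import fast
st()
R,d=orient(30,180);K=W(-.034,-.135,.141)+d*.019;M=R.as_matrix()
q,m,n=fast.leg(np.array(get_obs()['joint_positions']),K-.07*d,M);print(q.round(2),m)
q,m,n=fast.leg(q,K,M);print(q.round(2),m)
q,m,n=fast.leg(q,K-.1*CX,M);print(q.round(2),m)
rows(K-.07*d,R,12)
E
```

```text
t 8.88 p [ 0.5762 -0.2245  0.332 ] F [-0.9 -0.4  0.2] w 0.0598
[[ 0.693  0.44  -0.571]
 [ 0.721 -0.445  0.531]
 [-0.021 -0.78  -0.626]]
q [-1.068 -0.038  1.119  2.057  0.76   0.71   0.38 ]
[-0.22  0.27  0.35  2.06 -0.65  0.4   2.41] 0.21417608004664546
[-0.11  0.41  0.21  2.03 -0.81  0.29  2.56] 0.16261668142610608
[ 0.05  0.27  0.08  2.23 -0.91  0.23  2.74] 0.09541298260487774
12 rows lin [[1.5, 0.6, 1.2], [1.5, 0.7, 1.1], [1.5, 0.7, 1.0], [1.6, 0.8, 0.9], [1.6, 0.9, 0.8], [1.6, 1.0, 0.6], [1.6, 1.1, 0.5], [1.5, 1.1, 0.4], [1.5, 1.2, 0.3], [1.5, 1.3, 0.2], [1.4, 1.4, 0.1], [1.4, 1.4, -0.0]] rot [0.6, -3.7, -2.6]
```

```bash
python3 -m pendant '{"linear":[[1.5,0.6,1.2],[1.5,0.7,1.1],[1.5,0.7,1],[1.6,0.8,0.9],[1.6,0.9,0.8],[1.6,1,0.6]],"delta_rot":[[0.6,-3.7,-2.6],[0.6,-3.7,-2.6],[0.6,-3.7,-2.6],[0.6,-3.7,-2.6],[0.6,-3.7,-2.6],[0.6,-3.7,-2.6]],"gripper":[6,6,6,6,6,6]}' 20 >/dev/null; python3 -m pendant '{"linear":[[1.6,1.1,0.5],[1.5,1.1,0.4],[1.5,1.2,0.3],[1.5,1.3,0.2],[1.4,1.4,0.1],[1.4,1.4,0]],"delta_rot":[[0.6,-3.7,-2.6],[0.6,-3.7,-2.6],[0.6,-3.7,-2.6],[0.6,-3.7,-2.6],[0.6,-3.7,-2.6],[0.6,-3.7,-2.6]],"gripper":[6,6,6,6,6,6]}' 20 >/dev/null; python3 - <<'E'
from h import *
import fast
st()
R,d=orient(30,180);K=W(-.034,-.135,.141)+d*.019;M=R.as_matrix()
q,m,n=fast.leg(np.array(get_obs()['joint_positions']),K-.07*d,M);print(q.round(2),m)
q,m,n=fast.leg(q,K,M);print(q.round(2),m)
q,m,n=fast.leg(q,K-.1*CX,M);print(q.round(2),m)
rows(K-.07*d,R)
E
```

```text
t 9.88 p [ 0.6373 -0.0676  0.1843] F [0.2 0.3 0.1] w 0.0598
[[-0.122  0.5   -0.858]
 [ 0.993  0.06  -0.106]
 [-0.001 -0.864 -0.503]]
q [-0.195  0.251  0.333  2.084 -0.589  0.356  2.308]
[-0.17  0.27  0.29  2.05 -0.61  0.39  2.38] 0.25686217094194286
[-0.07  0.4   0.17  2.02 -0.76  0.28  2.51] 0.15087727732756795
[ 0.1   0.27  0.02  2.22 -0.86  0.21  2.69] 0.08400978884048915
1 rows lin [[1.3, 0.5, -1.0]] rot [0.2, -3.3, -2.0]
```

Family as planned. Fix the alignment and take a side look before moving in.

```bash
python3 -m pendant '{"linear":[[0.7,0.2,-0.5],[0.6,0.3,-0.5],[0,0,0]],"delta_rot":[[0.1,-1.7,-1],[0.1,-1.7,-1],[0,0,0]],"gripper":[6,6,6]}' 20 >/dev/null; python3 - <<'E'
from h import *
st()
R,d=orient(30,180);K=W(-.034,-.135,.141)+d*.019
rows(K,R);print('knob in tool cm',(Rt()[0].inv().apply(K-d*.019-Rt()[1])*100).round(2))
dd=snap('wrist','wrist3.png');print(proj(dd,K-d*.019))
E
```

```text
t 10.13 p [ 0.6412 -0.0537  0.1805] F [ 0.2 -0.3  0.4] w 0.06
[[-0.186  0.48  -0.857]
 [ 0.982  0.097 -0.159]
 [ 0.007 -0.872 -0.49 ]]
q [-0.161  0.268  0.293  2.06  -0.613  0.394  2.379]
2 rows lin [[-0.1, 3.4, -0.4], [-0.1, 3.4, -0.4]] rot [-0.3, -0.1, 0.2]
knob in tool cm [-0.14  4.96 -0.77]
[[271.77112228 245.53747736]]
```

View pics/wrist3.png

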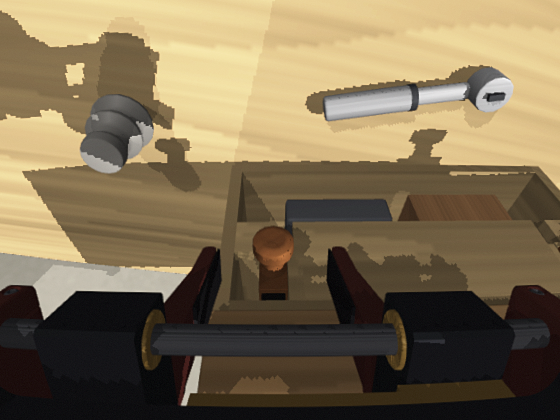

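```bash
python3 -m pendant '{"linear":[[-0.1,2.4,-0.3],[-0.1,2.4,-0.3],[0,2.2,-0.2],[0,0,0],[0,0,0],[0,0,0],[0,0,0],[0,0,0]],"delta_rot":[[0,0,0],[0,0,0],[0,0,0],[0,0,0],[0,0,0],[0,0,0],[0,0,0],[0,0,0]],"gripper":[6,6,6,6,2,2,2,2]}' 25 ; python3 - <<'E'
from h import *
st()
R,d=orient(30,180);K=W(-.034,-.135,.141)
print('knob in tool cm',(Rt()[0].inv().apply(K-Rt()[1])*100).round(2))
dd=snap('wrist','wrist4.png')
E
```

```text
t: 10.85
position: [0.6761, -0.0512, 0.1259]
ee_rot: [-0.33, 0.554, 0.661, -0.384]
wrist_force: [-1.0, 10.4, -5.6]
gripper_width: 0.0371
t 10.85 p [ 0.6761 -0.0512  0.1259] F [-1.  10.4 -5.6] w 0.0371
[[-0.167  0.479 -0.862]
 [ 0.986  0.091 -0.141]
 [ 0.011 -0.873 -0.487]]
q [-0.091  0.4    0.202  2.023 -0.746  0.305  2.481]
knob in tool cm [ 0.3 -1.5 -0.4]
```

View pics/wrist4.png

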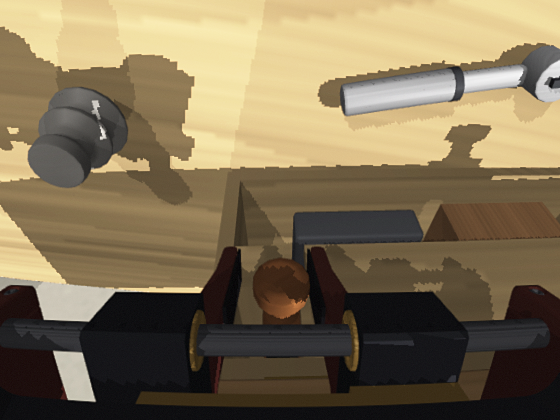

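```bash
python3 -m pendant '{"linear":[[0.2,0,-0.1],[0.1,0,-0.1],[0,0,0],[0,0,0],[0,0,0],[0,0,0]],"delta_rot":[[0,0,0],[0,0,0],[0,0,0],[0,0,0],[0,0,0],[0,0,0]],"gripper":[2,2,2,2,2,2]}' 30 ; python3 - <<'E'
from h import *
st()
r,p=Rt();print('lin for -x 10cm', (r.inv().apply(-CX)*10).round(2))
E
```

```text
t: 11.4
position: [0.6729, -0.0479, 0.126]
ee_rot: [-0.332, 0.553, 0.66, -0.385]
wrist_force: [2.0, -1.2, -5.9]
gripper_width: 0.0292
t 11.4 p [ 0.6729 -0.0479  0.126 ] F [ 2.  -1.2 -5.9] w 0.0292
[[-0.167  0.474 -0.864]
 [ 0.986  0.09  -0.141]
 [ 0.011 -0.876 -0.483]]
q [-0.108  0.396  0.214  2.028 -0.736  0.309  2.466]
lin for -x 10cm [-0.2  -4.83  8.75]
```

```bash
python3 -m pendant '{"linear":[[0,-0.73,1.3],[0,-0.73,1.3],[0,-0.73,1.3],[0,-0.73,1.3],[0,-0.73,1.3],[0,-0.73,1.3]],"delta_rot":[[0,0,0],[0,0,0],[0,0,0],[0,0,0],[0,0,0],[0,0,0]],"gripper":[2,2,2,2,2,2]}' 30; python3 - <<'E'
from h import *
st();r,p=Rt();print(C(p+r.apply([0,-.019,0])).round(4))
E
```

```text
t: 11.9
position: [0.5838, -0.0648, 0.126]
ee_rot: [-0.331, 0.555, 0.659, -0.386]
wrist_force: [4.2, -1.6, -8.5]
gripper_width: 0.0291
t 11.9 p [ 0.5838 -0.0648  0.126 ] F [ 4.2 -1.6 -8.5] w 0.0291
[[-0.166  0.476 -0.864]
 [ 0.986  0.087 -0.142]
 [ 0.007 -0.875 -0.483]]
q [ 0.012  0.272  0.119  2.215 -0.805  0.243  2.601]
[-0.1327 -0.134   0.1426]
```

```bash
python3 -m pendant '{"linear":[[0,-0.4,0.7],[0,-0.4,0.7],[0,-0.2,0.4]],"delta_rot":[[0,0,0],[0,0,0],[0,0,0]],"gripper":[2,2,2]}' 30; python3 - <<'E'
from h import *
r,p=Rt();print(C(p+r.apply([0,-.019,0])).round(4),get_obs()['joint_positions'][5])
snap('side','side5.png')
E
```

```text
t: 12.15
position: [0.5721, -0.067, 0.1311]
ee_rot: [-0.324, 0.558, 0.661, -0.383]
wrist_force: [25.7, 2.3, -28.1]
gripper_width: 0.0285
[-0.1448 -0.1338  0.1476] 0.22433203231168666
```

View pics/side5.png

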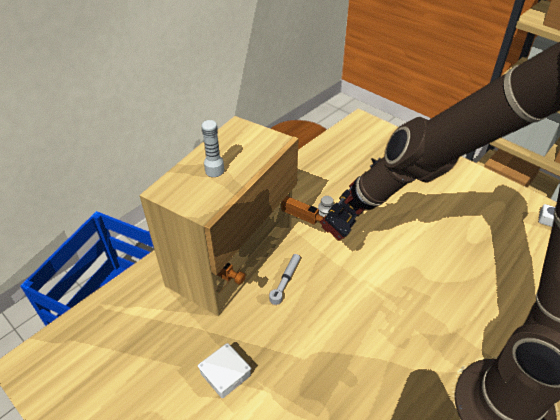

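```bash
python3 -m pendant '{"linear":[[0,0.2,-0.3],[0,0,0],[0,0,0],[0,0,0],[0,-2,0],[0,-2.5,0],[0,-2.5,0],[0,0,0]],"delta_rot":[[0,0,0],[0,0,0],[0,0,0],[0,0,0],[0,0,0],[0,0,0],[0,0,0],[0,0,0]],"gripper":[6,6,6,6,6,6,6,6]}' 20; cat > p3.py <<'E'
from plan3 import *
from h import st
if __name__=='__main__':
    st()
    tasks=[]
    for th in(28,32,36,40):
        for roll in(0,180):
            R,d=orient(th,roll);R=R.as_matrix();K=W(-.043,.135,.141)+d*.019
            tasks.append(((th,roll),[(K-.07*d,R),(K,R),(K-.095*CX,R),(K-.095*CX-.07*d,R)]))
    search(np.array(get_obs()['joint_positions']),tasks,150,3,([.4,-.3,.22],[.56,.2,.45]))
E
OMP_NUM_THREADS=1 python3 p3.py
```

```text
t: 12.87
position: [0.5414, -0.0738, 0.1957]
ee_rot: [-0.324, 0.56, 0.661, -0.381]
wrist_force: [0.1, 0.6, 0.1]
gripper_width: 0.06
t 12.87 p [ 0.5414 -0.0738  0.1957] F [0.1 0.6 0.1] w 0.06
[[-0.164  0.492 -0.855]
 [ 0.986  0.083 -0.141]
 [ 0.001 -0.866 -0.499]]
q [-0.127  0.075  0.293  2.252 -0.535  0.364  2.354]
3051
[0.068 0.261] (13, (28, 180)) [ 0.12  0.31 -0.74  2.04  0.8   0.53  0.59] [ 0.14  0.13 -0.76  2.23  0.69  0.45  0.59]
   wp [0.475, 0.068, 0.312] [0.732, 0.598, -0.268, -0.186]
[0.095 0.318] (24, (28, 180)) [ 0.27  0.37 -0.93  2.03  0.92  0.6   0.5 ] [ 0.35  0.18 -0.99  2.22  0.79  0.49  0.51]
   wp [0.532, 0.178, 0.4] [0.797, 0.398, 0.152, -0.429]
[0.091 0.251] (24, (32, 180)) [ 0.16  0.3  -0.79  2.1   1.01  0.48  0.37] [ 0.14  0.12 -0.79  2.29  0.91  0.39  0.35]
   wp [0.471, -0.283, 0.331] [0.796, 0.454, -0.094, -0.39]
[0.098 0.247] (26, (28, 180)) [ 0.09  0.3  -0.7   2.04  0.77  0.52  0.61] [ 0.1   0.13 -0.72  2.23  0.67  0.45  0.61]
   wp [0.426, -0.16, 0.226] [0.762, 0.295, 0.078, -0.571]
```

```bash
python3 - <<'E'
from h import *
rows([.475,.068,.312],Ro.from_quat([.732,.598,-.268,-.186]))
E
```

```text
6 rows lin [[2.5, -2.0, -0.4], [2.4, -2.1, -0.4], [2.3, -2.2, -0.5], [2.2, -2.3, -0.6], [2.1, -2.4, -0.7], [1.9, -2.5, -0.8]] rot [-3.6, 1.1, 3.2]
```

```bash
python3 -m pendant '{"linear":[[2.5,-2,-0.4],[2.4,-2.1,-0.4],[2.3,-2.2,-0.5],[2.2,-2.3,-0.6],[2.1,-2.4,-0.7],[1.9,-2.5,-0.8]],"delta_rot":[[-3.6,1.1,3.2],[-3.6,1.1,3.2],[-3.6,1.1,3.2],[-3.6,1.1,3.2],[-3.6,1.1,3.2],[-3.6,1.1,3.2]],"gripper":[6,6,6,6,6,6]}' 20 >/dev/null; python3 - <<'E'
from h import *
import fast
st()
R,d=orient(28,180);K=W(-.043,.135,.141)+d*.019;M=R.as_matrix()
q=np.array(get_obs()['joint_positions'])
for p in(K-.07*d,K,K-.095*CX): q,m,n=fast.leg(q,p,M);print(q.round(2),round(m,3))
rows(K-.07*d,R)
E
```

```text
t 13.37 p [ 0.5105 -0.0313  0.2273] F [-0.5 -0.   0.1] w 0.0602
[[-0.06   0.57  -0.82 ]
 [ 0.995 -0.035 -0.097]
 [-0.084 -0.821 -0.564]]
q [-0.135 -0.08   0.036  2.357  0.347  0.279  1.253]
[-0.35  0.23 -0.18  2.06  0.48  0.42  0.84] 0.165
[-0.41  0.37 -0.09  2.05  0.61  0.3   0.73] 0.173
[-0.57  0.23  0.02  2.26  0.73  0.25  0.53] 0.116
8 rows lin [[3.0, 0.9, -0.8], [3.0, 0.9, -0.8], [2.9, 1.0, -0.9], [2.9, 1.0, -0.9], [2.9, 1.0, -1.0], [2.9, 1.1, -1.0], [2.8, 1.1, -1.0], [2.8, 1.1, -1.1]] rot [0.8, -0.5, -1.0]
```

```bash
python3 - <<'E'
from h import *
rows([.475,.068,.312],Ro.from_quat([.732,.598,-.268,-.186]))
E
```

```text
4 rows lin [[2.3, -2.3, -0.7], [2.2, -2.4, -0.8], [2.1, -2.4, -1.0], [2.0, -2.5, -1.1]] rot [-4.2, 1.2, 2.9]
```

```bash
python3 -m pendant '{"linear":[[2.3,-2.3,-0.7],[2.2,-2.4,-0.8],[2.1,-2.4,-1],[2,-2.5,-1.1]],"delta_rot":[[-4.2,1.2,2.9],[-4.2,1.2,2.9],[-4.2,1.2,2.9],[-4.2,1.2,2.9]],"gripper":[6,6,6,6]}' 20 >/dev/null; python3 - <<'E'
from h import *
import fast
st()
for th in(28,32,36):
  R,d=orient(th,180);K=W(-.043,.135,.141)+d*.019;M=R.as_matrix()
  q=np.array(get_obs()['joint_positions'])
  for p in(K-.07*d,K,K-.095*CX): q,m,n=fast.leg(q,p,M);print(q.round(2),round(m,3))
R,d=orient(30,180);K=W(-.043,.135,.141)+d*.019;M=R.as_matrix()
rows(K-.07*d,R)
E
```

```text
t 13.7 p [0.4916 0.0109 0.2613] F [-0.2  0.2  0. ] w 0.0598
[[ 0.025  0.651 -0.758]
 [ 0.991 -0.115 -0.067]
 [-0.131 -0.75  -0.648]]
q [-0.013 -0.168 -0.321  2.401  0.861  0.378  0.52 ]
[-0.12  0.26 -0.44  2.05  0.63  0.46  0.72] 0.179
[-0.22  0.39 -0.32  2.04  0.81  0.36  0.55] 0.233
[-0.31  0.25 -0.27  2.25  0.91  0.3   0.37] 0.174
[-0.13  0.24 -0.45  2.12  0.84  0.39  0.5 ] 0.171
[-0.24  0.38 -0.31  2.09  1.11  0.31  0.25] 0.176
[-0.34  0.24 -0.26  2.3   1.29  0.27 -0.03] 0.144
[-0.14  0.23 -0.45  2.18  1.14  0.34  0.18] 0.162
[-0.22  0.38 -0.35  2.14  1.51  0.31 -0.15] 0.18
[-0.23  0.26 -0.4   2.34  1.68  0.34 -0.42] 0.185
7 rows lin [[3.0, 1.4, -0.5], [2.9, 1.5, -0.6], [2.9, 1.5, -0.7], [2.8, 1.6, -0.8], [2.8, 1.7, -0.8], [2.7, 1.8, -0.9], [2.6, 1.8, -1.0]] rot [1.4, -0.8, -1.9]
```

Good margins; go to the pre-grasp.

```bash
python3 -m pendant '{"linear":[[3,1.4,-0.5],[2.9,1.5,-0.6],[2.9,1.5,-0.7],[2.8,1.6,-0.8],[2.8,1.7,-0.8],[2.7,1.8,-0.9],[2.6,1.8,-1],[0,0,0]],"delta_rot":[[1.4,-0.8,-1.9],[1.4,-0.8,-1.9],[1.4,-0.8,-1.9],[1.4,-0.8,-1.9],[1.4,-0.8,-1.9],[1.4,-0.8,-1.9],[1.4,-0.8,-1.9],[0,0,0]],"gripper":[6,6,6,6,6,6,6,6]}' 20 >/dev/null; python3 - <<'E'
from h import *
st()
R,d=orient(30,180);K=W(-.043,.135,.141)+d*.019;M=R.as_matrix()
rows(K-.07*d,R)
dd=snap('wrist','wrist6.png');print(proj(dd,K-d*.019))
E
```

```text
t 14.37 p [0.5866 0.2248 0.1832] F [-0.7  0.3  1. ] w 0.06
[[-0.201  0.487 -0.85 ]
 [ 0.979  0.113 -0.167]
 [ 0.014 -0.866 -0.5  ]]
q [-0.128  0.261 -0.462  2.077  0.727  0.418  0.611]
1 rows lin [[-1.5, -0.3, 0.1]] rot [-0.0, 0.3, 1.1]
[[251.12474419 235.1785855 ]]
```

View pics/wrist6.png

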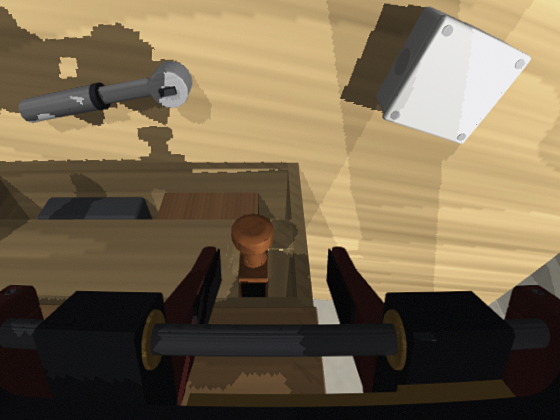

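```bash
python3 -m pendant '{"linear":[[-0.8,1,0.1],[-0.7,1.8,0.1],[0,2.1,0.1],[0,2,0.1],[0,0,0],[0,0,0],[0,0,0],[0,0,0]],"delta_rot":[[0,0.1,0.5],[0,0.1,0.5],[0,0,0],[0,0,0],[0,0,0],[0,0,0],[0,0,0],[0,0,0]],"gripper":[6,6,6,6,2,2,2,2]}' 30 ; python3 -m pendant '{"linear":[[0,0,0],[0,0,0],[0,0,0]],"delta_rot":[[0,0,0],[0,0,0],[0,0,0]],"gripper":[2,2,2]}' 30; python3 - <<'E'
from h import *
r,p=Rt();print(C(p+r.apply([0,-.019,0])).round(4));print((r.inv().apply(-CX)*10).round(2))
dd=snap('wrist','wrist7.png')
E
```

```text
t: 15.08
position: [0.6144, 0.2117, 0.1194]
ee_rot: [-0.32, 0.551, 0.667, -0.386]
wrist_force: [-0.5, 15.6, -11.3]
gripper_width: 0.0369
t: 15.33
position: [0.6106, 0.2151, 0.1204]
ee_rot: [-0.321, 0.548, 0.669, -0.387]
wrist_force: [2.2, 1.1, -8.6]
gripper_width: 0.0289
[-0.0541  0.1358  0.1369]
[ 0.06 -4.96  8.69]
```

View pics/wrist7.png

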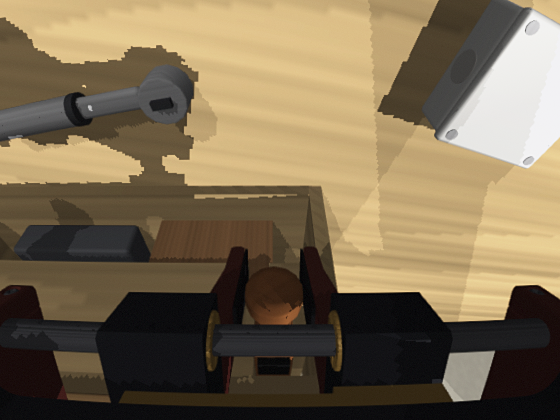

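```bash
python3 -m pendant '{"linear":[[0,-0.75,1.3],[0,-0.75,1.3],[0,-0.75,1.3],[0,-0.75,1.3],[0,-0.75,1.3],[0,-0.5,0.9],[0,-0.4,0.6]],"delta_rot":[[0,0,0],[0,0,0],[0,0,0],[0,0,0],[0,0,0],[0,0,0],[0,0,0]],"gripper":[2,2,2,2,2,2,2]}' 30; python3 - <<'E'
from h import *
r,p=Rt();print(C(p+r.apply([0,-.019,0])).round(4),np.round(get_obs()['joint_positions'],2))
E
```

```text
t: 15.97
position: [0.5222, 0.1985, 0.1248]
ee_rot: [-0.321, 0.549, 0.671, -0.382]
wrist_force: [36.4, 8.8, -32.2]
gripper_width: 0.0282
[-0.1442  0.1359  0.1413] [-0.34  0.23 -0.25  2.29  1.1   0.26  0.16]
```

```bash
python3 -m pendant '{"linear":[[0,0.2,-0.3],[0,0,0],[0,0,0],[0,0,0],[0,-2,0],[0,-2.5,0],[0,-2.5,0],[0,0,0]],"delta_rot":[[0,0,0],[0,0,0],[0,0,0],[0,0,0],[0,0,0],[0,0,0],[0,0,0],[0,0,0]],"gripper":[6,6,6,6,6,6,6,6]}' 20; python3 - <<'E'
from h import *
st()
s=snap('side','side8.png');c=snap('scene','scene8.png')
a=s['image'][80:330,130:380];b=c['image'][90:320,200:430]
cv2.imwrite('pics/c8.png',np.hstack([cv2.resize(a,(400,400),interpolation=3),cv2.resize(b,(400,400),interpolation=3)]))
E
```

```text
t: 16.63
position: [0.4913, 0.1913, 0.1906]
ee_rot: [-0.32, 0.55, 0.672, -0.38]
wrist_force: [-0.0, -1.1, 1.3]
gripper_width: 0.0599
t 16.63 p [0.4913 0.1913 0.1906] F [-0.  -1.1  1.3] w 0.0599
[[-0.191  0.496 -0.847]
 [ 0.981  0.107 -0.159]
 [ 0.012 -0.862 -0.507]]
q [-0.187  0.067 -0.416  2.283  0.648  0.365  0.605]
```

View pics/c8.png

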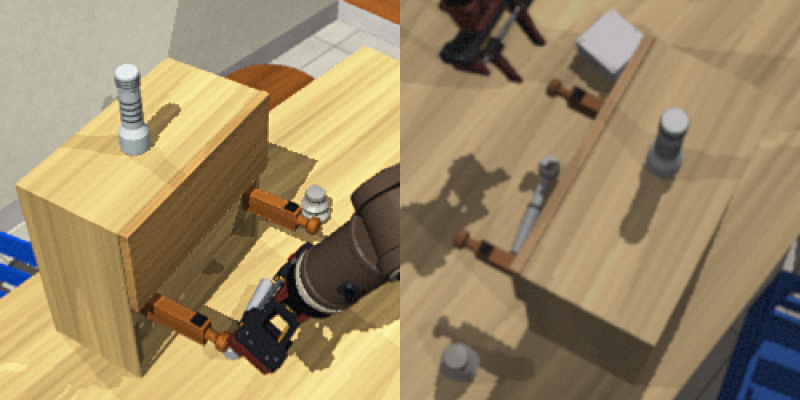

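```bash
cat > p4.py <<'E'
from h import *
import ik
s=load('side8.png');c=load('scene8.png')
for u,v in((325,221.3),(268.8,293.1)): print('knob',C(onz(s,u,v,.141)).round(4))
# flashlight base
print('fl side',C(onz(s,130+134*.625,80+148*.625,.34)).round(3),'scene',C(onz(c,200+662*0+ (663-400)*.575,90+163*.575,.34)).round(3))
def edge(a,y=0):
    return W(-.155*np.sin(a)-.0075*np.cos(a),y,.18+.155*np.cos(a)-.0075*np.sin(a))
for y in(0,):
  for a,ths in((.3,(15,25,35)),(.8,(25,35,45,60)),(1.3,(30,40,50,60,75)),(1.57,(30,40,50,60,75))):
    for roll in(90,-90):
      for th in ths:
        R,d=orient(th,roll);S=ik.ik(edge(a,y)+.015*d,R,16)
        print(y,a,roll,th,len(S),[(round(m,2),q.round(2).tolist()) for m,q in S[:1]])
E
OMP_NUM_THREADS=1 python3 p4.py
```

```text
knob [-0.1281 -0.1307  0.141 ]
knob [-0.125   0.1373  0.141 ]
fl side [0.08  0.041 0.34 ] scene [0.088 0.024 0.34 ]
0 0.3 90 15 14 [(np.float64(0.07), [0.57, 0.38, -1.02, 1.64, 0.42, 1.06, 2.79])]
0 0.3 90 25 13 [(np.float64(0.05), [0.66, 0.27, -1.03, 1.79, 0.39, 0.8, 2.81])]
0 0.3 90 35 13 [(np.float64(0.04), [0.74, 0.18, -1.04, 1.94, 0.38, 0.52, 2.82])]
0 0.3 -90 15 10 [(np.float64(0.6), [0.47, 0.33, -0.87, 1.64, 0.33, 1.04, -0.28])]
0 0.3 -90 25 11 [(np.float64(0.52), [0.56, 0.23, -0.89, 1.8, 0.31, 0.78, -0.27])]
0 0.3 -90 35 11 [(np.float64(0.38), [0.62, 0.14, -0.89, 1.95, 0.29, 0.51, -0.26])]
0 0.8 90 25 5 [(np.float64(0.01), [-1.77, -0.25, 1.43, 2.09, 0.45, 0.69, 2.75])]
0 0.8 90 35 7 [(np.float64(-0.0), [1.03, 0.12, -1.27, 2.12, 0.32, 0.39, 2.86])]
0 0.8 90 45 7 [(np.float64(0.07), [-1.32, -0.22, 1.01, 2.36, 1.15, 0.24, 2.04])]
0 0.8 90 60 7 [(np.float64(0.08), [0.72, 0.06, -0.93, 2.46, 3.03, 0.4, 0.14])]
0 0.8 -90 25 11 [(np.float64(0.42), [0.63, 0.13, -0.9, 1.99, 0.21, 0.64, -0.19])]
0 0.8 -90 35 11 [(np.float64(0.24), [0.7, 0.05, -0.92, 2.13, 0.14, 0.37, -0.12])]
0 0.8 -90 
[... 574 characters left out ...]
38, 0.19, -1.32])]
0 1.3 -90 50 8 [(np.float64(0.07), [0.96, 0.21, -1.23, 2.47, 2.56, 0.34, -2.48])]
0 1.3 -90 60 0 []
0 1.3 -90 75 0 []
0 1.57 90 30 13 [(np.float64(0.23), [0.81, 0.3, -1.14, 2.26, 0.98, 0.36, 2.23])]
0 1.57 90 40 8 [(np.float64(0.15), [0.84, 0.29, -1.16, 2.39, 1.91, 0.29, 1.31])]
0 1.57 90 50 8 [(np.float64(0.01), [0.62, 0.28, -0.91, 2.53, 2.7, 0.49, 0.51])]
0 1.57 90 60 0 []
0 1.57 90 75 0 []
0 1.57 -90 30 11 [(np.float64(0.19), [0.74, 0.26, -1.05, 2.27, 0.9, 0.32, -0.85])]
0 1.57 -90 40 10 [(np.float64(0.15), [0.86, 0.3, -1.18, 2.39, 1.89, 0.3, -1.81])]
0 1.57 -90 50 9 [(np.float64(0.02), [0.78, 0.34, -1.11, 2.52, 2.56, 0.52, -2.46])]
0 1.57 -90 60 0 []
0 1.57 -90 75 0 []
```

```bash
cat > p5.py <<'E'
from plan3 import *
def edge(a,y=0):
    return W(-.155*np.sin(a)-.0075*np.cos(a),y,.18+.155*np.cos(a)-.0075*np.sin(a))
def chain_(th,th2,roll,y=0):
    R,d=orient(th,roll);M=R.as_matrix();R2,d2=orient(th2,roll);M2=R2.as_matrix()
    L=[(W(-.09,y,.303),M),(W(-.025,y,.303),M),(W(-.11,y,.32),M),(edge(.3,y)-.06*d,M),(edge(.3,y)+.02*d,M),(edge(.5,y)+.02*d,M)]
    L+=[(edge(a,y)+.018*d2,M2) for a in(.8,1.1,1.3,1.57)]+[(edge(1.57,y)+.018*d2-.04*CX,M2)]
    return L
if __name__=='__main__':
    tasks=[((th,th2,-90),chain_(th,th2,-90)) for th in(20,25,30) for th2 in(25,30,35)]
    search(np.array(get_obs()['joint_positions']),tasks,200,2,([.4,-.1,.22],[.52,.25,.45]))
E
OMP_NUM_THREADS=1 python3 p5.py
```

```text
9292
[0.156 0.225] (28, (20, 25, -90)) [ 0.67  0.23 -1.01  1.82  0.3   0.87 -0.26] [ 0.69  0.17 -0.95  2.28  0.48  0.36 -0.46]
   wp [0.471, 0.153, 0.254] [0.347, 0.736, -0.521, -0.257]
   wp [0.508, 0.057, 0.314] [0.852, 0.299, 0.018, -0.43]
[0.091 0.209] (26, (20, 25, -90)) [ 0.55  0.19 -0.86  1.82  0.23  0.85 -0.2 ] [ 0.57  0.15 -0.83  2.29  0.39  0.34 -0.38]
   wp [0.486, 0.025, 0.418] [-0.467, -0.345, -0.049, 0.813]
   wp [0.495, 0.078, 0.286] [0.733, 0.117, 0.204, -0.639]
[0.174 0.184] (16, (30, 25, -90)) [ 0.19  0.04 -0.41  2.    0.05  0.58 -0.06] [ 0.19  0.1  -0.42  2.3   0.18  0.31 -0.19]
   wp [0.485, 0.09, 0.328] [0.472, 0.657, -0.168, -0.563]
[0.149 0.18 ] (15, (30, 25, -90)) [ 0.09  0.04 -0.31  2.    0.04  0.58 -0.05] [ 0.09  0.09 -0.32  2.31  0.14  0.31 -0.16]
   wp [0.472, 0.077, 0.301] [-0.618, -0.402, 0.082, 0.671]
```

```bash
cat > p6.py <<'E'
from p5 import *
def ev(q,L):
    for i,pR in enumerate(L):
        q,m,n=leg(q,*pR);print(i,q.round(2),round(m,3),np.abs(fkj(q)[0]-pR[0]).max().round(4))
if __name__=='__main__':
    from h import rows
    q=np.array(get_obs()['joint_positions'])
    ev(q,chain_(30,25,-90)); print(); ev(q,[(W(-.12,.06,.303),orient(30,-90)[0].as_matrix())]+chain_(30,25,-90))
    rows(W(-.12,0.03,.303),orient(30,-90)[0])
E
python3 p6.py
```

```text
0 [ 0.02  0.03 -0.23  2.01  0.04  0.58 -0.05] 0.238 0.0
1 [-0.01  0.15 -0.23  1.88  0.09  0.6  -0.09] 0.381 0.0
2 [ 0.03 -0.02 -0.24  2.02  0.01  0.62 -0.02] 0.269 0.0
3 [ 0.03 -0.01 -0.23  1.87  0.01  0.76 -0.02] 0.272 0.0
4 [ 0.01  0.11 -0.24  1.91  0.07  0.6  -0.08] 0.319 0.0
5 [ 0.02  0.07 -0.24  1.98  0.06  0.57 -0.07] 0.365 0.0
6 [ 0.02  0.07 -0.24  2.02  0.05  0.62 -0.06] 0.361 0.0
7 [ 0.02  0.07 -0.24  2.12  0.06  0.51 -0.07] 0.359 0.0
8 [ 0.02  0.09 -0.24  2.18  0.08  0.44 -0.1 ] 0.306 0.0
9 [-0.01  0.15 -0.22  2.23  0.15  0.32 -0.16] 0.194 0.0
10 [ 0.02  0.09 -0.24  2.31  0.11  0.31 -0.13] 0.178 0.0

0 [-0.06 -0.02 -0.3   2.06  0.14  0.59 -0.27] 0.243 0.0
1 [ 0.01  0.03 -0.22  2.01  0.03  0.58 -0.05] 0.292 0.0
2 [-0.01  0.15 -0.22  1.88  0.09  0.6  -0.09] 0.381 0.0
3 [ 0.02 -0.02 -0.23  2.02  0.01  0.62 -0.02] 0.268 0.0
4 [ 0.02 -0.01 -0.22  1.87  0.01  0.76 -0.02] 0.271 0.0
5 [ 0.    0.11 -0.23  1.91  0.07  0.6  -0.08] 0.318 0.0
6 [ 0.01  0.07 -0.23  1.98  0.06  0.57 -0.07] 0.364 0.0
7 [ 0.01  0.07 -0.23  2.02  0.05  0.62 -0.06] 0.36 0.0
8 [ 0.01  0.07 -0.24  2.12  0.06  0.51 -0.07] 0.359 0.0
9 [ 0.01  0.09 -0.23  2.18  0.08  0.44 -0.1 ] 0.306 0.0
10 [-0.01  0.15 -0.22  2.24  0.15  0.32 -0.16] 0.194 0.0
11 [ 0.01  0.09 -0.23  2.31  0.11  0.31 -0.13] 0.178 0.0
14 rows lin [[-0.7, -0.5, -0.7], [-0.7, -0.5, -0.8], [-0.6, -0.5, -0.8], [-0.5, -0.5, -0.9], [-0.4, -0.5, -0.9], [-0.3, -0.5, -1.0], [-0.1, -0.5, -1.0], [-0.0, -0.5, -1.0], [0.1, -0.5, -1.0], [0.2, -0.5, -1.0], [0.3, -0.5, -1.0], [0.4, -0.5, -0.9], [0.5, -0.5, -0.9], [0.6, -0.5, -0.8]] rot [-0.0, 6.4, 0.1]
```

```bash
python3 -m pendant '{"linear":[[0,-2.5,0],[0,-2.5,0],[-0.7,-0.5,-0.2],[-0.7,-0.5,-0.2],[-0.6,-0.2,-0.3],[-0.5,-0.2,-0.4],[-0.4,-0.2,-0.4],[-0.3,-0.2,-0.4]],"delta_rot":[[0,0,0],[0,6.4,0],[0,6.4,0],[0,6.4,0],[0,6.4,0],[0,6.4,0],[0,6.4,0],[0,6.4,0]],"gripper":[0,0,0,0,0,0,0,0]}' 20 >/dev/null; python3 - <<'E'
from h import *
st()
rows(W(-.12,0.0,.303),orient(30,-90)[0])
E
```

```text
t 17.4 p [0.4723 0.1418 0.2432] F [-0.2  0.1  0.3] w 0.01
[[ 0.491  0.488 -0.721]
 [ 0.791  0.097  0.604]
 [ 0.365 -0.867 -0.339]]
q [-0.063 -0.09  -0.4    2.271  0.229  0.461  0.294]
7 rows lin [[0.1, -0.2, -1.9], [0.3, -0.2, -1.8], [0.5, -0.2, -1.8], [0.7, -0.2, -1.7], [0.9, -0.2, -1.6], [1.0, -0.2, -1.5], [1.2, -0.2, -1.4]] rot [-0.0, 6.2, -0.0]
```

```bash
python3 -m pendant '{"linear":[[0.1,-0.2,-1.9],[0.3,-0.2,-1.8],[0.5,-0.2,-1.8],[0.7,-0.2,-1.7],[0.9,-0.2,-1.6],[1,-0.2,-1.5],[1.2,-0.2,-1.4],[0,0,0]],"delta_rot":[[0,6.2,0],[0,6.2,0],[0,6.2,0],[0,6.2,0],[0,6.2,0],[0,6.2,0],[0,6.2,0],[0,0,0]],"gripper":[0,0,0,0,0,0,0,0]}' 20 >/dev/null; python3 - <<'E'
from h import *
st();print(C(Rt()[1]))
rows(W(-.06,0.0,.303),orient(30,-90)[0])
snap('side','side9.png')
E
```

```text
t 18.07 p [0.5669 0.0545 0.2911] F [ 0.3 -0.  -0. ] w 0.0007
[[ 0.868  0.477 -0.138]
 [ 0.113  0.08   0.99 ]
 [ 0.483 -0.875  0.015]]
q [ 0.072  0.003 -0.258  2.056  0.019  0.578 -0.065]
[-0.11774228 -0.01363452  0.29105181]
2 rows lin [[2.8, 0.9, 0.8], [2.8, 0.9, 0.8]] rot [0.3, -1.5, -0.5]
```

View pics/side9.png

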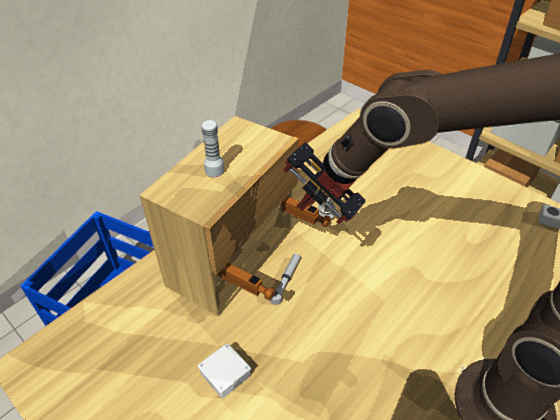

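```bash
python3 -m pendant '{"linear":[[2.4,0.8,0.7],[2.4,0.8,0.7],[1.3,0.5,0],[0,0,0]],"delta_rot":[[0.3,-1.5,-0.5],[0.3,-1.5,-0.5],[0,0,0],[0,0,0]],"gripper":[0,0,0,0]}' 20; python3 - <<'E'
from h import *
r,p=Rt();print(C(p));print('10mm x',(r.inv().apply(CX)).round(2), 'z',r.inv().apply(CZ).round(2),np.round(get_obs()['wrist_force'],1))
rows(W(-.03,0.0,.303),orient(30,-90)[0])
E
```

```text
t: 18.45
position: [0.6245, 0.0803, 0.2938]
ee_rot: [0.694, -0.667, -0.25, -0.106]
wrist_force: [-0.1, 0.5, 0.5]
gripper_width: 0.0002
[-0.05637114  0.00090408  0.29384159]
10mm x [ 0.87  0.49 -0.02] z [ 0.49 -0.87 -0.01] [-0.1  0.5  0.5]
1 rows lin [[2.7, 0.5, -0.1]] rot [0.2, 1.3, -0.8]
```

```bash
python3 -m pendant '{"linear":[[1,-0.2,0],[1,0.3,0],[0.5,0.2,0]],"delta_rot":[[0,0,0],[0,0,0],[0,0,0]],"gripper":[0,0,0]}' 20; python3 -m pendant '{"linear":[[0.35,0.2,0],[0.35,0.2,0]],"delta_rot":[[0,0,0],[0,0,0]],"gripper":[0,0]}' 20;python3 - <<'E'
from h import *
r,p=Rt();print(C(p),np.round(get_obs()['wrist_force'],1))
E
```

```text
t: 18.7
position: [0.6442, 0.0865, 0.2981]
ee_rot: [0.693, -0.669, -0.25, -0.101]
wrist_force: [-0.4, -0.6, -0.5]
gripper_width: 0.0004
t: 18.87
position: [0.6517, 0.0887, 0.2965]
ee_rot: [0.693, -0.669, -0.25, -0.099]
wrist_force: [-0.3, -0.7, -0.7]
gripper_width: 0.0008
[-0.02799636  0.00404299  0.29647824] [-0.3 -0.7 -0.7]
```

```bash
python3 -m pendant '{"linear":[[0.45,0.1,0],[0.45,0.1,0],[0,0,0]],"delta_rot":[[0,0,0],[0,0,0],[0,0,0]],"gripper":[0,0,0]}' 20;python3 - <<'E'
from h import *
r,p=Rt();print(C(p),np.round(get_obs()['wrist_force'],1))
E
```

```text
t: 19.12
position: [0.6602, 0.0906, 0.2978]
ee_rot: [0.693, -0.669, -0.249, -0.098]
wrist_force: [-3.0, -0.5, 2.6]
gripper_width: 0.0005
[-0.01931512  0.00433294  0.29780225] [-3.  -0.5  2.6]
```

```bash
python3 -m pendant '{"linear":[[0.35,0.2,0],[0.35,0.2,0],[0,0,0]],"delta_rot":[[0,0,0],[0,0,0],[0,0,0]],"gripper":[0,0,0]}' 20;python3 - <<'E'
from h import *
r,p=Rt();print(C(p),np.round(get_obs()['wrist_force'],1))
E
```

```text
t: 19.37
position: [0.6628, 0.0911, 0.2977]
ee_rot: [0.693, -0.671, -0.246, -0.095]
wrist_force: [-2.4, 0.0, -1.2]
gripper_width: 0.0001
[-0.01672023  0.00429196  0.29770978] [-2.4  0.  -1.2]
```

```bash
python3 -m pendant '{"linear":[[0.7,0.4,0],[0.7,0.4,0],[0.7,0.4,0]],"delta_rot":[[0,0,0],[0,0,0],[0,0,0]],"gripper":[0,0,0]}' 20;python3 - <<'E'
from h import *
r,p=Rt();print(C(p),np.round(get_obs()['wrist_force'],1))
E
```

```text
t: 19.62
position: [0.6641, 0.0913, 0.2973]
ee_rot: [0.693, -0.678, -0.232, -0.082]
wrist_force: [-60.5, -9.8, 40.4]
gripper_width: 0.0006
[-0.01533072  0.00427186  0.29733025] [-60.5  -9.8  40.4]
```

```bash
python3 -m pendant '{"linear":[[-1,-0.5,0],[-2.5,-1.6,0],[-2.5,-1.6,0],[-2.5,-1.6,0],[0,-1.5,0],[0,0,0],[0,0,0],[0,0,0]],"delta_rot":[[0,0,0],[0,0,0],[0,0,0],[0,0,0],[0,0,0],[0,0,0],[0,0,0],[0,0,0]],"gripper":[4.4,4.4,4.4,4.4,4.4,4.4,4.4,4.4]}' 20;python3 - <<'E'
from h import *
r,p=Rt();print(C(p),np.round(get_obs()['wrist_force'],1),get_obs()['joint_positions'])
snap('side','side10.png');snap('scene','scene10.png')
a=cv2.imread('pics/side10.png')[80:330,130:380];b=cv2.imread('pics/scene10.png')[90:320,200:430]
cv2.imwrite('pics/c10.png',np.hstack([cv2.resize(a,(400,400),interpolation=3),cv2.resize(b,(400,400),interpolation=3)]))
E
```

```text
t: 20.28
position: [0.5532, 0.068, 0.3256]
ee_rot: [0.691, -0.679, -0.232, -0.083]
wrist_force: [-0.7, 0.3, -0.9]
gripper_width: 0.044
[-0.12864488  0.00210167  0.32563566] [-0.7  0.3 -0.9] [ 0.0511389  -0.0262045  -0.27513055  1.97808647  0.03975442  0.73958016
 -0.03191341]
```

View pics/c10.png

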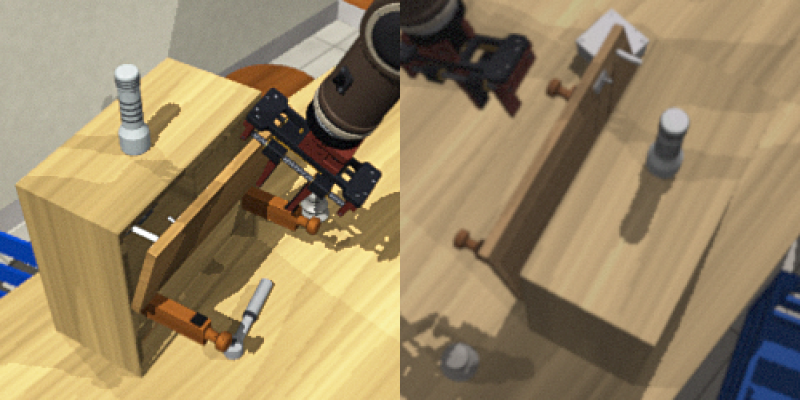

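```bash
python3 - <<'E'
from h import *
c=load('scene10.png');s=load('side10.png')
for x,y in((612,25),(632,35),(487,253)): print(C(onz(c,200+(x-400)*.575,90+y*.575,.326)).round(4))
for x,y in((150,250),(262,134),(157,252)): print('side',C(onz(s,130+x*.625,80+y*.625,.326)).round(4))
from p6 import *
ev(np.array(get_obs()['joint_positions']),chain_(25,28,-90)[3:])
e=W(-.06,0,.326);R,d=orient(25,-90)
print(edge(.3))
rows(e-.05*d,R)
E
```

```text
[-0.0584  0.1725  0.326 ]
[-0.0285  0.1717  0.326 ]
[-0.0474 -0.1754  0.326 ]
side [-0.0463  0.1773  0.326 ]
side [-0.0507 -0.0947  0.326 ]
side [-0.0559  0.1754  0.326 ]
0 [ 0.05  0.04 -0.26  1.78  0.03  0.88 -0.04] 0.286 0.0
1 [ 0.03  0.15 -0.27  1.83  0.08  0.73 -0.09] 0.367 0.0
2 [ 0.04  0.11 -0.27  1.91  0.07  0.69 -0.08] 0.402 0.0
3 [ 0.06  0.05 -0.28  2.06  0.05  0.54 -0.07] 0.342 0.0
4 [ 0.06  0.05 -0.28  2.16  0.07  0.44 -0.08] 0.309 0.0
5 [ 0.05  0.08 -0.27  2.22  0.1   0.36 -0.12] 0.229 0.0
6 [ 0.01  0.14 -0.24  2.28  0.2   0.24 -0.22] 0.114 0.0
7 [ 0.04  0.08 -0.27  2.35  0.15  0.23 -0.17] 0.099 0.0
[0.6279676  0.08007429 0.32586075]
2 rows lin [[3.1, -1.1, -0.2], [3.1, -1.1, -0.2]] rot [0.5, 0.9, 0.3]
```

```bash
python3 -m pendant '{"linear":[[0.5,-2.2,-0.1],[3.2,0,-0.2],[3.2,0,-0.1],[0,0,0]],"delta_rot":[[-1.5,0.9,0.3],[-1.5,0.9,0.3],[-1.5,0,0],[0,0,0]],"gripper":[4.4,4.4,4.4,4.4]}' 20;python3 - <<'E'
from h import *
from p5 import edge
r,p=Rt();print(C(p),r.as_matrix().round(3))
R,d=orient(25,-90)
rows(edge(.3)-.05*d,R);rows(edge(.3)+.02*d,R)
snap('side','side11.png')
s=snap('wrist','wrist11.png')
E
```

```text
t: 20.72
position: [0.6082, 0.0745, 0.3723]
ee_rot: [-0.668, 0.707, 0.211, 0.098]
wrist_force: [-0.4, -0.0, 0.6]
gripper_width: 0.0441
[-0.073446   -0.00181739  0.37229366] [[ 0.892  0.43  -0.143]
 [ 0.167 -0.02   0.986]
 [ 0.421 -0.903 -0.089]]
1 rows lin [[-0.1, 0.1, 0.2]] rot [5.7, -0.2, -0.1]
2 rows lin [[-0.0, 3.5, 0.4], [-0.0, 3.5, 0.3]] rot [2.9, -0.1, -0.1]
```

View pics/side11.png

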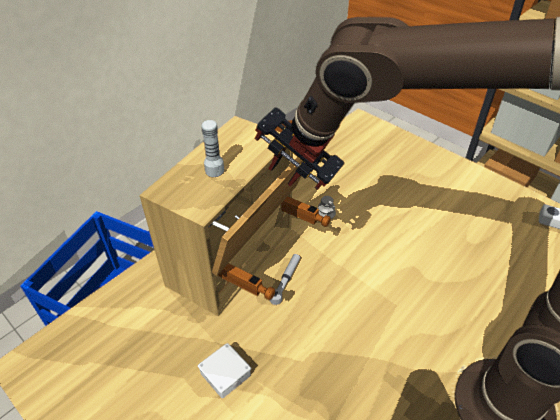

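View pics/wrist11.png

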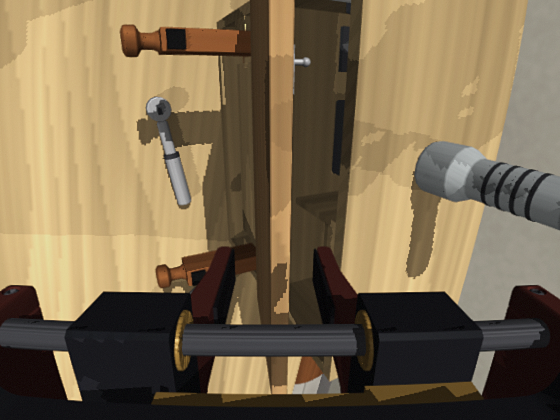

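```bash
python3 -m pendant '{"linear":[[0,1.5,0.3],[0,2,0.2],[0,2,0.2],[0,1.5,0],[0,0,0]],"delta_rot":[[2.9,0,0],[2.8,0,0],[0,0,0],[0,0,0],[0,0,0]],"gripper":[4.4,4.4,4.4,4.4,4.4]}' 20;python3 - <<'E'
from h import *
from p5 import edge
r,p=Rt();print(C(p),C(edge(.3)))
R,d=orient(25,-90)
rows(edge(.3)+.02*d,R);rows(edge(.45)+.02*d,R,3)
s=snap('wrist','wrist12.png')
E
```

```text
t: 21.23
position: [0.6296, 0.0827, 0.2976]
ee_rot: [0.705, -0.672, -0.212, -0.083]
wrist_force: [-1.0, 0.1, -0.2]
gripper_width: 0.044
[-0.0509211   0.00224538  0.29756508] [-5.29706557e-02  1.12773758e-17  3.25860754e-01]
1 rows lin [[1.0, -0.7, -0.2]] rot [-0.4, -0.2, -0.8]
3 rows lin [[-0.4, -0.2, -0.1], [-0.4, -0.2, -0.1], [-0.4, -0.2, -0.1]] rot [-0.1, -0.1, -0.3]
```

View pics/wrist12.png

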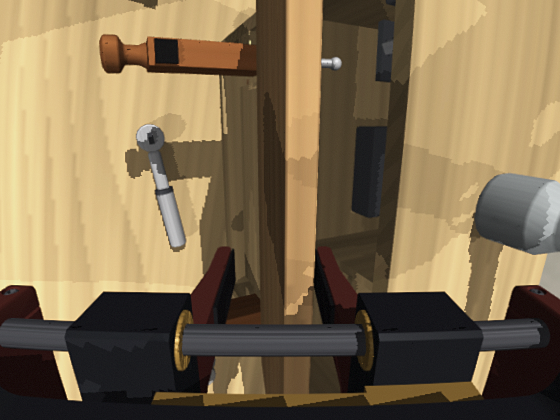

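```bash
python3 -m pendant '{"linear":[[-0.5,-0.5,0],[-0.7,-0.2,0],[-0.7,-0.1,0],[-0.7,0,0],[-0.7,0,0]],"delta_rot":[[0,0,0],[0,0,0],[0,0,0],[0,0,0],[0,0,0]],"gripper":[3.4,3.4,3.4,3.4,3.4]}' 20;python3 - <<'E'
from h import *
from p5 import edge
r,p=Rt();print(C(p))
for a in(.4,.5,.6,.7,.8):print(a,C(edge(a)).round(3))
R,d=orient(25,-90)
rows(edge(.5)+.02*d,R,3);rows(edge(.7)+.02*d,R,6)
s=snap('wrist','wrist13.png')
s=snap('side','side13.png')
E
```

```text
t: 21.7
position: [0.5933, 0.0765, 0.2953]
ee_rot: [0.705, -0.671, -0.213, -0.084]
wrist_force: [-0.2, 0.5, -0.1]
gripper_width: 0.0341
[-0.08770926  0.0029565   0.295316  ]
0.4 [-0.067  0.     0.32 ]
0.5 [-0.081 -0.     0.312]
0.6 [-0.094  0.     0.304]
0.7 [-0.106  0.     0.294]
0.8 [-0.116  0.     0.283]
3 rows lin [[0.4, 0.2, -0.1], [0.4, 0.2, -0.1], [0.4, 0.2, -0.1]] rot [-0.1, -0.1, -0.2]
6 rows lin [[-0.3, 0.2, -0.1], [-0.3, 0.2, -0.1], [-0.3, 0.2, -0.1], [-0.3, 0.2, -0.1], [-0.3, 0.2, -0.1], [-0.3, 0.2, -0.0]] rot [-0.1, -0.0, -0.1]
```

View pics/wrist13.png

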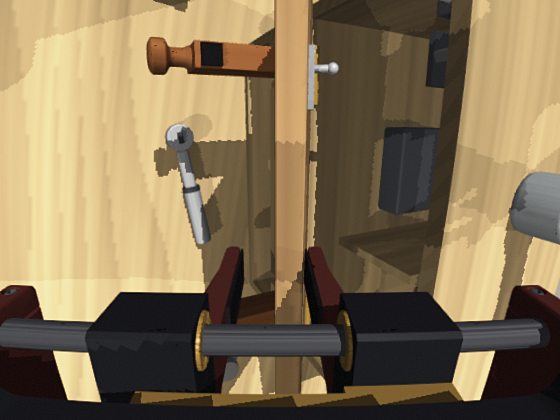

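```bash
cat >> p5.py <<'E'
def cor(a,y=0): return W(-.155*np.sin(a)-.015*np.cos(a),y,.18+.155*np.cos(a)-.015*np.sin(a))
def tcp(a,th,w,s=.018,y=0):
    R,d=orient(th,-90);t=np.radians(th);j=np.cos(t)*CXX+np.sin(t)*np.array([0,0,1.]);return cor(a,y)+s*d+w/2*j,R
from h import CX as CXX
E
python3 -m pendant '{"linear":[[-0.5,0.2,0],[-0.5,0.2,0],[-0.5,0.3,0],[-0.5,0.3,0]],"delta_rot":[[0,0,0],[0,0,0],[0,0,0],[0,0,0]],"gripper":[3.4,3.4,3.4,3.4]}' 20;python3 - <<'E'
from h import *
from p5 import *
r,p=Rt();print(C(p))
for a,th,w in((.6,25,.034),(.7,25,.034),(.8,25,.034),(.9,26,.05),(1.1,28,.06),(1.3,28,.07),(1.5,28,.08),(1.57,28,.08)):
    x,R=tcp(a,th,w);print(a,C(x).round(3),'tool delta',(r.inv().apply(x-p)*100).round(2))
s=snap('wrist','wrist14.png')
E
```

```text
t: 22.13
position: [0.5781, 0.0736, 0.2774]
ee_rot: [0.705, -0.671, -0.214, -0.085]
wrist_force: [-1.0, -0.4, 0.4]
gripper_width: 0.0338
[-0.10315041  0.00294023  0.27736598]
0.6 [-0.077 -0.     0.29 ] tool delta [ 2.93 -0.09 -0.28]
0.7 [-0.088 -0.     0.28 ] tool delta [ 1.45  0.4  -0.29]
0.8 [-0.099 -0.     0.268] tool delta [ 0.03  1.03 -0.3 ]
0.9 [-0.1   -0.     0.259] tool delta [-0.49  1.75 -0.31]
1.1 [-0.11  -0.     0.235] tool delta [-2.37  3.56 -0.32]
1.3 [-0.114  0.     0.208] tool delta [-3.88  5.9  -0.34]
1.5 [-0.112  0.     0.179] tool delta [-4.88  8.6  -0.36]
1.57 [-0.111 -0.     0.168] tool delta [-5.27  9.61 -0.37]
```

View pics/wrist14.png

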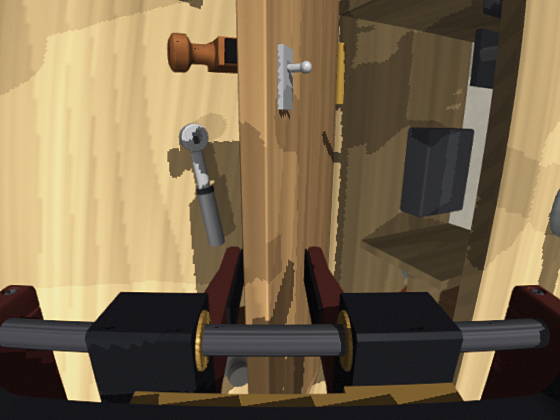

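```bash
python3 -m pendant '{"linear":[[0,0.6,-0.1],[0,0.6,-0.1],[0,0.4,0],[0,0.2,0],[0,0,0]],"delta_rot":[[0,0,0],[0,0,0],[0,0,0],[0,0,0],[0,0,0]],"gripper":[3.6,4,4.4,4.8,5]}' 20;python3 - <<'E'
from h import *
from p5 import *
r,p=Rt();print(C(p))
for a,th,w in((.9,26,.05),(1,26,.05),(1.1,28,.06),(1.2,28,.065),(1.3,28,.07),(1.5,28,.08),(1.57,28,.08)):
    x,R=tcp(a,th,w);print(a,C(x).round(3),'tool delta',(r.inv().apply(x-p)*100).round(2))
s=snap('wrist','wrist15.png')
E
```

```text
t: 22.6
position: [0.5844, 0.0726, 0.2559]
ee_rot: [0.705, -0.672, -0.212, -0.083]
wrist_force: [-0.5, -0.4, -0.9]
gripper_width: 0.0495
[-0.09715655  0.00085847  0.2558728 ]
0.9 [-0.1   -0.     0.259] tool delta [-0.15 -0.45 -0.08]
1 [-0.108 -0.     0.246] tool delta [-1.41  0.46 -0.09]
1.1 [-0.11  -0.     0.235] tool delta [-2.02  1.37 -0.1 ]
1.2 [-0.113  0.     0.222] tool delta [-2.83  2.49 -0.11]
1.3 [-0.114  0.     0.208] tool delta [-3.52  3.72 -0.12]
1.5 [-0.112  0.     0.179] tool delta [-4.5   6.42 -0.14]
1.57 [-0.111 -0.     0.168] tool delta [-4.88  7.44 -0.15]
```

View pics/wrist15.png

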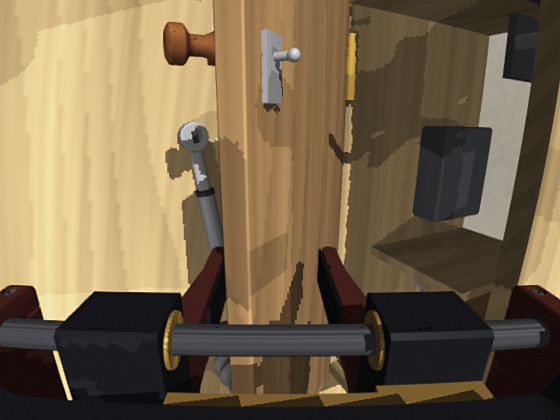

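```bash
python3 -m pendant '{"linear":[[-0.4,0.4,0],[-0.5,0.45,0],[-0.5,0.45,0],[-0.5,0.45,0],[-0.5,0.45,0],[-0.5,0.45,0]],"delta_rot":[[0,0,0],[0,0,0.5],[0,0,0.5],[0,0,0.5],[0,0,0.5],[0,0,0]],"gripper":[5.2,5.5,5.8,6.1,6.4,6.5]}' 20;python3 - <<'E'
from h import *
from p5 import *
r,p=Rt();print(C(p),r.as_matrix()[:,1])
for a,th,w in((1.1,27,.065),(1.2,27,.065),(1.3,27,.07),(1.4,27,.075),(1.5,27,.08),(1.57,27,.08)):
    x,R=tcp(a,th,w);print(a,C(x).round(3),'tool delta',(r.inv().apply(x-p)*100).round(2))
s=snap('wrist','wrist16.png');snap('side','side16.png')
E
```

```text
t: 23.15
position: [0.5685, 0.07, 0.2184]
ee_rot: [0.706, -0.676, -0.2, -0.07]
wrist_force: [-0.4, -0.9, -1.2]
gripper_width: 0.0648
[-0.11326349  0.0012815   0.21837226] [ 0.36865994  0.0775745  -0.92632178]
1.1 [-0.108  0.     0.236] tool delta [ 1.16 -1.4  -0.12]
1.2 [-0.113 -0.     0.221] tool delta [ 0.14 -0.22 -0.13]
1.3 [-0.114  0.     0.207] tool delta [-0.5   1.04 -0.14]
1.4 [-0.114  0.     0.193] tool delta [-1.01  2.37 -0.15]
1.5 [-0.112  0.     0.178] tool delta [-1.39  3.78 -0.16]
1.57 [-0.111  0.     0.167] tool delta [-1.73  4.81 -0.17]
```

View pics/wrist16.png

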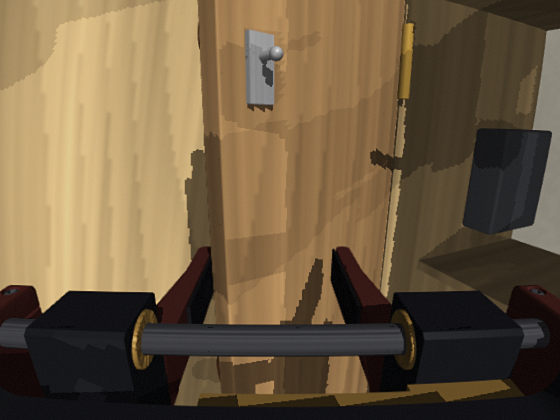

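View pics/side16.png

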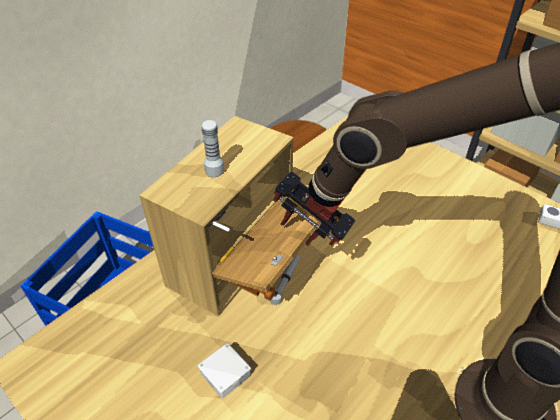

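```bash
python3 -m pendant '{"linear":[[-0.1,0.3,0],[-0.2,0.4,0],[-0.25,0.4,0],[-0.25,0.4,0],[-0.2,0.3,0]],"delta_rot":[[0,0,-1.2],[0,0,-1.2],[0,0,-1.2],[0,0,-1.2],[0,0,-1]],"gripper":[6.7,6.9,7.1,7.3,7.5]}' 20;python3 - <<'E'
from h import *
from p5 import *
r,p=Rt();y=r.as_matrix()[:,1];print(C(p),np.degrees(np.arccos(-y[2])),np.round(get_obs()['joint_positions'],2))
for a,th,w in((1.2,27,.075),(1.3,27,.075),(1.4,27,.075),(1.5,27,.08),(1.57,27,.08)):
    x,R=tcp(a,th,w,.012);print(a,C(x).round(3),'tool delta',(r.inv().apply(x-p)*100).round(2))
s=snap('wrist','wrist17.png');snap('side','side17.png')
E
```

```text
t: 23.67
position: [0.5649, 0.0694, 0.1958]
ee_rot: [0.702, -0.665, -0.234, -0.106]
wrist_force: [-0.1, -0.1, -2.4]
gripper_width: 0.0743
[-0.11689747  0.00134124  0.19583853] 27.927598170082884 [ 0.06  0.13 -0.29  2.17  0.13  0.36 -0.14]
1.2 [-0.111 -0.     0.229] tool delta [ 2.05 -2.61 -0.11]
1.3 [-0.115 -0.     0.213] tool delta [ 1.03 -1.44 -0.12]
1.4 [-0.116  0.     0.198] tool delta [ 0.14 -0.16 -0.13]
1.5 [-0.115  0.     0.183] tool delta [-0.37  1.2  -0.14]
1.57 [-0.114 -0.     0.173] tool delta [-0.83  2.19 -0.15]
```

View pics/wrist17.png

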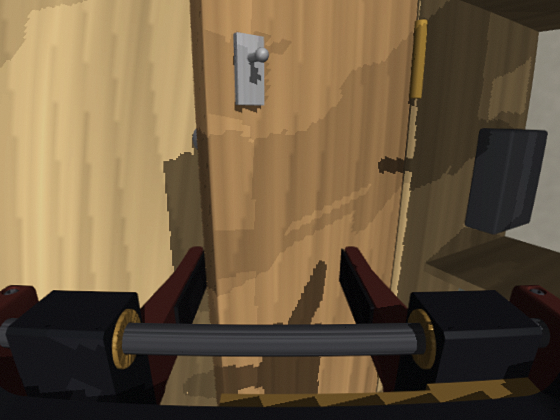

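```bash
python3 -m pendant '{"linear":[[0,0.4,0],[-0.1,0.4,0],[-0.1,0.4,0],[-0.2,0.4,0],[-0.2,0.4,0],[-0.2,0.3,0]],"delta_rot":[[0,0,0],[0,0,0],[0,0,0],[0,0,0],[0,0,0],[0,0,0]],"gripper":[7.6,7.7,7.8,7.9,8,8]}' 20;python3 - <<'E'
from h import *
from p5 import *
r,p=Rt();y=r.as_matrix()[:,1];print(C(p),np.degrees(np.arccos(-y[2])),np.round(get_obs()['joint_positions'],2))
for a,th,w in((1.4,27,.08),(1.5,27,.08),(1.57,27,.08)):
    x,R=tcp(a,th,w,.012);print(a,C(x).round(3),'tool delta',(r.inv().apply(x-p)*100).round(2))
print('-x,z in tool',r.inv().apply(-CX).round(2),r.inv().apply(CZ).round(2))
s=snap('wrist','wrist18.png');snap('side','side18.png')
E
```

```text
t: 24.27
position: [0.5684, 0.0702, 0.1706]
ee_rot: [0.702, -0.665, -0.232, -0.104]
wrist_force: [0.1, 0.2, -0.0]
gripper_width: 0.0801
[-0.11334217  0.00147011  0.17056619] 27.699932450911486 [ 0.03  0.18 -0.26  2.19  0.18  0.3  -0.19]
1.4 [-0.114  0.     0.199] tool delta [ 1.25 -2.56 -0.13]
1.5 [-0.115  0.     0.183] tool delta [ 0.49 -1.2  -0.14]
1.57 [-0.114 -0.     0.173] tool delta [ 0.04 -0.21 -0.15]
-x,z in tool [-0.89 -0.46 -0.  ] [ 0.46 -0.89  0.01]
```

View pics/wrist18.png

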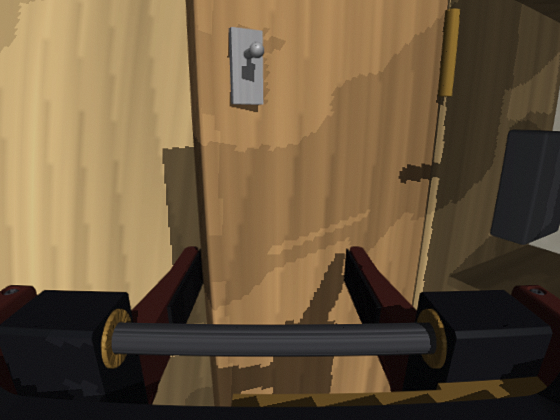

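View pics/side18.png

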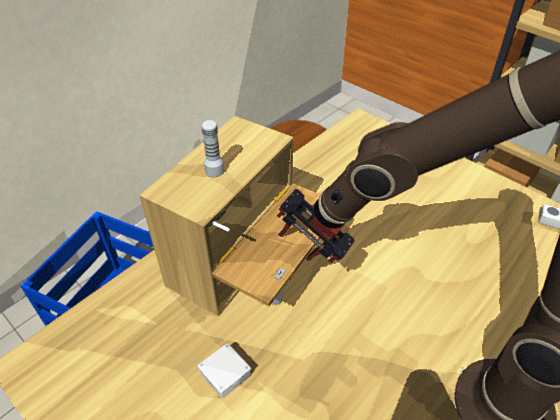

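```bash
python3 -m pendant '{"linear":[[-0.3,-0.1,0],[-0.35,-0.17,0],[-0.35,-0.17,0],[-0.4,-0.2,0],[-0.5,-0.25,0],[-0.9,-0.45,0],[-0.9,-0.45,0],[0,0,0]],"delta_rot":[[0,0,0],[0,0,0],[0,0,0],[0,0,0],[0,0,0],[0,0,0],[0,0,0],[0,0,0]],"gripper":[8,8,8,8,8,8,8,8]}' 20;python3 - <<'E'
from h import *
st();print(C(Rt()[1]))
s=snap('wrist','wrist19.png');snap('side','side19.png')
E
```

```text
t: 25.03
position: [0.524, 0.0619, 0.1699]
ee_rot: [0.702, -0.665, -0.233, -0.105]
wrist_force: [0.3, -0.7, -0.2]
gripper_width: 0.0801
t 25.03 p [0.524  0.0619 0.1699] F [ 0.3 -0.7 -0.2] w 0.0801
[[ 0.87   0.457 -0.188]
 [ 0.163  0.094  0.982]
 [ 0.466 -0.885  0.007]]
q [ 0.063  0.103 -0.291  2.279  0.135  0.281 -0.152]
[-0.15845478  0.0016686   0.16994814]
```

View pics/wrist19.png

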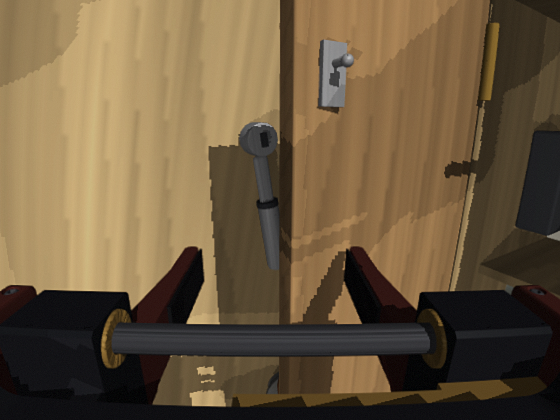

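```bash
python3 -m pendant '{"linear":[[0,-1.5,0],[0,-3,0],[0,-3,0],[0,-3,0],[-1,-3,0],[-2,-2,0],[-2,-2,0],[0,0,0]],"delta_rot":[[0,0,0],[0,0,0],[0,0,0],[0,0,0],[0,0,0],[0,0,0],[0,0,0],[0,0,0]],"gripper":[8,8,8,8,8,8,8,8]}' 20;python3 - <<'E'
from h import *
st()
s=snap('side','side20.png');c=snap('scene','scene20.png')
a=s['image'][80:330,130:380];b=c['image'][90:320,200:430]
cv2.imwrite('pics/c20.png',np.hstack([cv2.resize(a,(400,400),interpolation=3),cv2.resize(b,(400,400),interpolation=3)]))
E
```

```text
t: 25.8
position: [0.4185, 0.0357, 0.2972]
ee_rot: [0.706, -0.664, -0.225, -0.101]
wrist_force: [0.5, -2.0, 0.3]
gripper_width: 0.0799
t 25.8 p [0.4185 0.0357 0.2972] F [ 0.5 -2.   0.3] w 0.0799
[[ 0.878  0.442 -0.183]
 [ 0.156  0.097  0.983]
 [ 0.452 -0.892  0.016]]
q [ 0.22  -0.293 -0.306  2.259 -0.22   0.706  0.221]
```

View pics/c20.png

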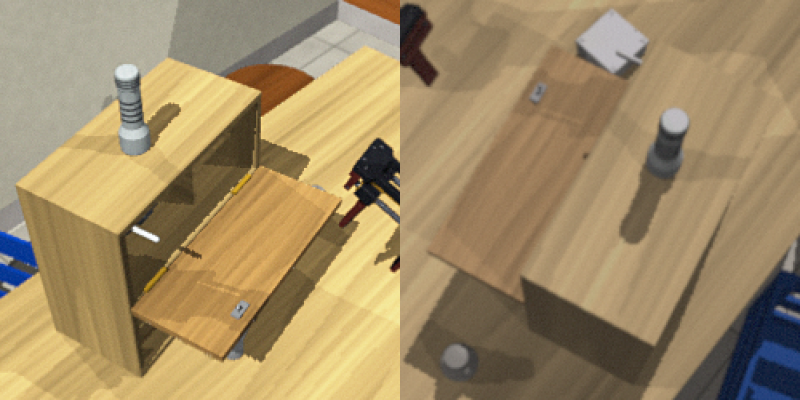

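```bash
python3 -m pendant '{"linear":[[1,0.5,0],[1,0.5,0],[0,0,0],[0,0,0]],"delta_rot":[[0,0,0],[0,0,0],[0,0,0],[0,0,0]],"gripper":[8,8,8,8]}' 20;python3 - <<'E'
from h import *
s=load('side20.png');c=load('scene20.png')
for n,(x,y),(u,v) in(('L',(221,351),(556,47)),('R',(341,200),(431,251))):
    S=(s,130+x*.625,80+y*.625);T=(c,200+(u-400)*.575,90+v*.575)
    print(n,'tri',C(tri(S,T)).round(4),'side@.18',C(onz(*S,.18)).round(4),'scene@.18',C(onz(*T,.18)).round(4))
print('pred L,R side',((proj(s,[W(-.155,.18,.18),W(-.155,-.18,.18)])-[130,80])/.625).round(1).tolist(),'scene',((proj(c,[W(-.155,.18,.18),W(-.155,-.18,.18)])-[200,90])/.575+[400,0]).round(1).tolist())
for z in(.165,.195):print(z,((proj(s,[W(-.155,-.18,z)])-[130,80])/.625).round(1).tolist())
st()
E
```

```text
t: 26.23
position: [0.4428, 0.0492, 0.299]
ee_rot: [0.706, -0.661, -0.233, -0.096]
wrist_force: [0.8, -0.1, -0.8]
gripper_width: 0.0799
L tri [-0.1469  0.1762  0.1806] side@.18 [-0.148   0.1751  0.18  ] scene@.18 [-0.1458  0.1773  0.18  ]
R tri [-0.1511 -0.1786  0.172 ] side@.18 [-0.1562 -0.1723  0.18  ] scene@.18 [-0.1467 -0.1789  0.18  ]
pred L,R side [[223.4, 355.9], [342.4, 196.9]] scene [[551.4, 43.0], [425.4, 248.9]]
0.165 [[341.6, 203.5]]
0.195 [[343.3, 190.2]]
t 26.23 p [0.4428 0.0492 0.299 ] F [ 0.8 -0.1 -0.8] w 0.0799
[[ 0.873  0.444 -0.201]
 [ 0.172  0.106  0.979]
 [ 0.456 -0.89   0.017]]
q [ 0.196 -0.241 -0.32   2.222 -0.193  0.683  0.186]
```

```bash
python3 -c "
from rig import close_job
print(close_job())"
```

```text
the job is handed in; nothing more can be done
None
```

The job is handed in at about 26 s of the 72 s allowed. As far as I can tell, every step was done.

**What I did:**
- **Supports:** I gripped both knobs and pulled each support against its stop, ending at about 25 N pull on the right and 37 N on the left.
- **Latch:** I pushed the upper part of the flap about 4 mm to its end stop and let go. It sprang ajar, which I confirmed in the pictures.
- **Flap:** With one finger inside the edge and one outside, I lowered it slowly on the outer finger. I then drew the fingers out and backed the arm clear.

**Last checks:**
- **Level:** the flap's free corners came out at z 0.181 (left) and 0.172 (right). The expected height is 0.180, so this is level within the roughly 5 mm I can measure.
- **Position of the edge:** the corners measured 4–8 mm closer to the cabinet than the model predicts.
- **Supports out:** before the flap came down, the knobs measured 128 mm (right) and 125 mm (left) out, against 130 when fully out. The level flap now hides them, so I could not recheck them at the end, nor measure the load on each pad.
- **Robot clear:** the wrist force was close to zero once the arm had backed off.
- **Bystanders:** the flashlight, insulator and box look unmoved. The ratchet is under the flap; I last saw it, undisturbed, as the fingers came out.

**Joint limits:** some early arm moves, and one while backing off at the end, reached the limits of joints 2 and 6. They read up to 0.004 rad past the stated range, and I don't know whether the judging counts that.

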